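Lay out the tealight warmer on its serving board

ROBOT

A 7-joint arm with a two-finger parallel gripper is mounted at the origin on a cart in front of the work surface, level with it; the furniture and walls round the work are solid. World frame = base frame: x ahead of the robot, y to its left, z up, the work surface at z = 0. Lengths are in m, angles in rad, forces in N, time in s.
With the tool pointing down it reaches from about 0.425 to 0.925 m from the base axis. Payload 6.8 kg.
Tool frame: the origin (TCP) lies between the finger pads; the fingertips stand manip.tips_ahead ahead of it and the grasp point (between the pads) lies 5 mm behind it (manip.tips_ahead is the distance from the TCP to the fingertips, in m); z points along the fingers, y is the line along which they close (so a half turn about z gives the same grasp; the last joint's range is limited). The gripper opens to 88 mm and grips with 3 to 60 N. Pads are 20 mm wide; open, the fingers measure 115 mm over their backs; the gripper's body (75 mm by 178 mm) begins 61 mm behind the grasp point.
Start: joints at [-1.231, 0.477, 0.022, 1.555, -0.011, 1.109, -0.083], TCP at [0.292, 0.608, 0.237] pointing down, gripper open.
Joint ranges: [-2.96, 2.96], [-0.34, 2.1], [-1.41, 1.46], [0.24, 2.44], [-1.37, 4.51], [0.17, 1.92], [-2.96, 2.96]. Speed limits (rad/s): [2.39, 2.39, 3.14, 3.14, 3.14, 3.14, 3.14].

INTERFACE

Orientations are given as a rotation vector (axis times angle).
In Python, from workcell import manip gives the robot as it stands.
- The arm moves only by the shell command python3 -m pendant 'ROWS' [FORCE]. ROWS is a JSON object of lists of equal length, an entry for each row: "rotation": the turn, a rotation vector about the tool's x, y, z scaled (see below), a list of three; "slide": the shift along the tool's x, y, z scaled (see below), a list of three; "hand": the closure, from 0 (fully open) to 1 (shut). In form: {"rotation": [[ax, ay, az], ...], "slide": [[dx, dy, dz], ...], "hand": [hand, ...]}. A call has 1 to 12 rows; each row shifts and turns the commanded pose from where the row before left it, along the tool's axes as they then stand; what a row does not reach is not made up. The controller multiplies each number of a shift by 2.5 cm and each number of a turn by 5 degrees. A row lasts 1/12 s, in which the tool goes at most 41.7 mm and 7.16 degrees, less where a joint would pass 70% of its speed; a pose out of reach is approached as far as the arm can. A call with a number of a shift or a turn outside -1 to 1 is refused whole. A call with a gripper value outside its range is refused whole. The fingers move at their own pace and stop on an object; FORCE is the grip in N (left out, the last holds). Time passes only in rows, so rows that do not move let the fingers close. It gives the time, the measured TCP pose, the force, the opening and the grip force at its end, in the units of the state.
- manip.read_state(): the state, without advancing time (a new reading comes with each control period).
- manip.snapshot(name): name is "scene" or "side" or "wrist"; returns a dict with "color" (420x560x3 uint8, red, green, blue), "z_map" (420x560 float32, m along the optical axis (not along the pixel's ray), 0 where there is no reading), "mtx" (3x3 intrinsics, pixels), "dist_coeffs" ([k1, k2, p1, p2, k3] as OpenCV has them; the pictures are not rectified), "extrinsics" (4x4, takes a point from camera to world coordinates); the wrist camera has in their place "mount" (4x4, takes a point from camera to tool coordinates, whose origin is the TCP and whose axes are the flange's). Camera axes: x right, y down, z forward; pixel columns grow to the right and rows downward; lengths in m; the calibration is good to about 2 mm. A picture is of the moment at which its call begins: read the wrist's pose just before it.
- manip.sign_off(): hands the job in; it is judged then, once.
The state is a dict: "t": time; "joint_pos": joint angles; "joint_velocities": joint speeds; "effort": joint torques, N m; "tool_pos": TCP position; "ee_rot": TCP orientation; "force": force on the tool from outside, world axes, zero at the start; "ft_torque": the same for the moment, N m; "grip_width": finger opening in m; "finger_force": force on a finger pad.
Only numpy, scipy, OpenCV 4.12 (cv2) and the standard library are available. Lean on these libraries where they do the work, as an engineer would, in place of code of your own. Each camera call takes 0.05 s, during which the arm holds its last target. There are 200 camera calls.

TASK

Lay out the table warmer on the serving board, ready to be lit: stand the tealight upright in the cup at the bottom of the warmer, lay the grate over it, down flat inside the warmer's rim, and set the white ramekin upright on the grate between its four studs. Lay the teaspoon lengthwise in the white spoon dish at the other end of the board, and the matchbox flat in the hollow between the two. Do not shift the kitchen timer, and let go of everything.

Things in the scene. Friction and masses are not known exactly. Their poses are not given: they have to be found in the camera images.
- board: fixed wooden serving board on the worktop, 170 (its x) x 380 (its y) x 15 mm; origin: centre of its underside. In the middle of its top a dark-floored hollow for the matchbox, 68 mm along x, 48 mm along y, 5 mm deep (floor at z = 10 mm). The warmer stands on one end, the spoon dish on the other (either way round), centres 110 mm from the board's centre along y.
- warmer: fixed round dark steel tealight warmer on the board; origin: centre of its underside. Candle cup in the middle of the foot: floor at z = 6 mm, 45 mm wide, flaring to 53 at z = 11.5. Six pillars carry a ledge with a 116 mm opening, top at z = 50 mm, for the grate; a flared rim guides it in: 132 mm wide inside at the ledge, 143 at the top, z = 58; outside 149.
- spoon_dish: fixed white oblong spoon dish on the board, 156 (its x) x 58 (its y) mm; floor at z = 5 mm, lip at z = 9 mm; inside 146 x 48 mm. The lips of its long sides are open in the middle (x -30 to 30 mm) for the fingers. Origin: centre of its underside.
- tealight: loose unlit tealight in a metal cup, 38 mm across, 15 mm high, 20 g; origin at the centre of its underside. It stands on a dark round stone coaster, fixed, 91 mm across and 9.7 mm high.
- grate: loose round dark steel grate, flat on the worktop, 128 mm across, 12 mm thick, 250 g; origin: centre of its underside. Ring (inside 116): two bars along its x at y = +-20 and two along its y at x = +-24, all 6 wide; four studs (x +-24, y +-36) stand 5 mm up. Grip at the centre over the x bars' outer faces (46 mm, along y); free beside them: y 23 to 58, x -21 to 21. Any yaw in the warmer.
- ramekin: loose white fluted ramekin (small round dish) standing on the worktop, 68 mm across, 38 mm high, 130 g; wall about 9 mm thick; origin at the centre of its underside. Can be gripped across the outside or by the wall.
- teaspoon: loose steel teaspoon, 130 mm long (its x), 27 mm at the bowl, 11 mm high, 20 g, lying on the worktop bowl up; origin: under the middle of its length, on what it lies on. Grip it there, across its y, fingertips 2 to 3 mm above what it lies on: it behaves like a solid, 21 mm wide there at 4.5 mm height and narrower above.
- matchbox: loose red matchbox, 36 (its x) x 56 (its y) x 16 mm, 20 g, lying flat on the worktop; origin at the centre of its underside. It is closed and stays so.
- kitchen_timer: bystander: wind-up kitchen timer, 64 mm across, 51 mm high, standing loose; origin at the centre of its underside. Leave it where it is.

How it is judged:
By the outcome, as a careful person would: the job done as asked, in the order asked, and still so for the second after the job is handed in, with the robot touching nothing.
It also fails if it takes over 131 s, if anything falls off the work surface, if the arm or the gripper's body presses on something with over 40 N, if the wrist force passes 120 N, or if a joint passes its speed limit or range.

## Working session

There is one attempt and no reset: what is moved stays moved. The work goes in short steps, Python scripts to look and compute and a shell command to move; the robot and the scene stay as the last step left them, time stands still between calls to the robot, and variables do not carry over. Pictures are saved under pics/ and viewed, at most 14 in all, crops included, and the job is handed in when it is done.

```bash
ls; mkdir -p pics; python3 - <<'E'
from workcell import manip
import cv2,numpy as np
s=manip.read_state();print(s, manip.tips_ahead)
for n in("scene","side"):
    d=manip.snapshot(n);cv2.imwrite(f"pics/{n}0.png",cv2.resize(d["color"][...,::-1],(800,600)))
    np.savez(f"{n}0.npz",**d);print(n,d["mtx"],d["dist_coeffs"],d["extrinsics"])
E
```

```text
pics
{'t': 0.0, 'joint_pos': array([-1.23109259,  0.47779633,  0.02236726,  1.55643979, -0.01148366,
        1.10931943, -0.08311604]), 'joint_velocities': array([-0.00108109, -0.00171865, -0.00072611,  0.00122244, -0.00059703,
        0.00133994, -0.00089381]), 'effort': array([-5.73900234e-04, -5.82861829e+01,  1.53429050e+00, -2.72615129e+01,
       -5.43925934e-02,  1.70338206e-02,  1.52184489e-04]), 'tool_pos': array([0.29204661, 0.60790515, 0.23568971]), 'ee_rot': array([-6.97508603e-01, -3.06292854e+00,  2.85512860e-03]), 'force': array([-0.66956836,  0.56170881, -0.57063499]), 'ft_torque': array([-0.01604213, -0.02380833, -0.01739564]), 'finger_force': 0.0, 'grip_width': 0.08773275834803324} 0.014
scene [[513.6958331    0.         283.37336498]
 [  0.         513.6958331  216.42015673]
 [  0.           0.           1.        ]] [-0.07405614  0.          0.          0.          0.        ] [[-5.51014572e-01 -6.19742566e-01  5.58839954e-01 -3.13102138e-01]
 [-8.34494974e-01  4.10047468e-01 -3.68075009e-01  5.63778577e-01]
 [-1.03915773e-03 -6.69163826e-01 -7.43114186e-01  1.14639101e+00]
 [ 0.00000000e+00  0.00000000e+00  0.00000000e+00  1.00000000e+00]]
side [[395.93610116   0.         277.33185309]
 [  0.         395.93610116 207.42292283]
 [  0.           0.           1.        ]] [-0.08575525  0.          0.          0.          0.        ] [[ 0.9628659  -0.12890744  0.23721748  0.25948702]
 [-0.26891093 -0.53603868  0.80021838 -0.7769178 ]
 [ 0.02400364 -0.83429336 -0.55079798  0.58634555]
 [ 0.          0.          0.          1.        ]]
```

View pics/scene0.png

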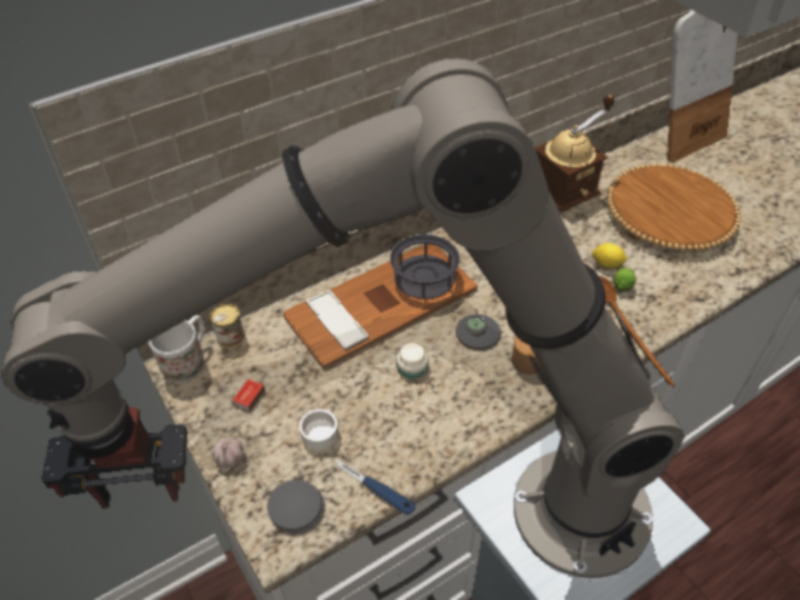

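View pics/side0.png

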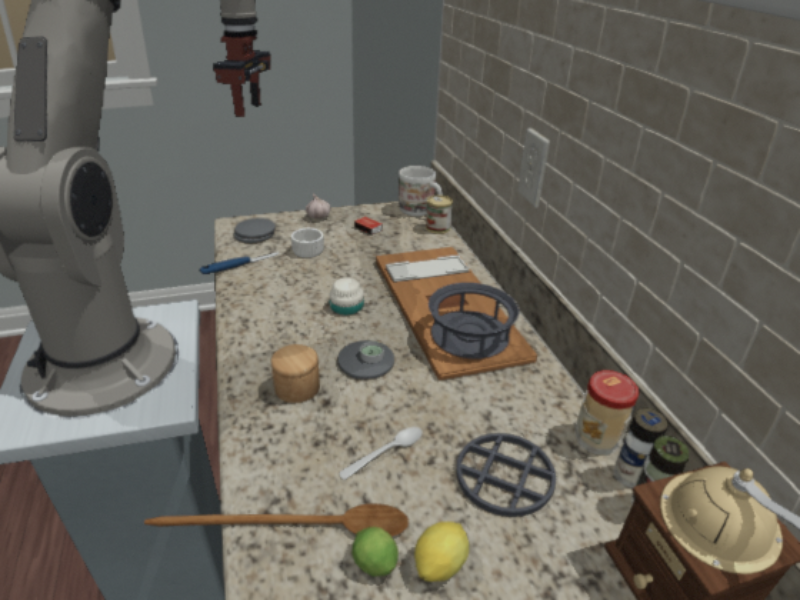

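The scene view shows the warmer (425,268), dish (338,318), hollow (380,297), tealight (478,325), timer (412,360), ramekin (320,430) and matchbox (248,394). The side view shows the grate (505,473) and spoon (380,452).

```bash
cat > h.py <<'E'
import numpy as np,cv2
from scipy.spatial.transform import Rotation as R
from workcell import manip
def cloud(d,T=None):
    T=d["extrinsics"] if T is None else T
    h,w=d["z_map"].shape
    u,v=np.meshgrid(np.arange(w),np.arange(h))
    n=cv2.undistortPoints(np.stack([u,v],-1).reshape(-1,1,2).astype(np.float32),d["mtx"],d["dist_coeffs"]).reshape(h,w,2)
    z=d["z_map"]
    p=np.dstack([n*z[...,None],z])@T[:3,:3].T+T[:3,3]
    p[z==0]=np.nan
    return p
def ortho(P,C,x0,x1,y0,y1,res):
    # rows: x decreasing downward (x up), cols: y decreasing to right
    H=int((x1-x0)/res);W=int((y1-y0)/res)
    im=np.zeros((H,W,3),np.uint8);hz=np.full((H,W),-9.)
    P=P.reshape(-1,3);C=C.reshape(-1,3)
    k=np.isfinite(P[:,0])&(P[:,2]<0.12)&(P[:,2]>-.02);P=P[k];C=C[k]
    r=((x1-P[:,0])/res).astype(int);c=((y1-P[:,1])/res).astype(int)
    k=(r>=0)&(r<H)&(c>=0)&(c<W);r,c,P,C=r[k],c[k],P[k],C[k]
    o=np.argsort(P[:,2]);im[r[o],c[o]]=C[o][:,::-1];hz[r[o],c[o]]=P[o,2]
    return im,hz
def wristT():
    s=manip.read_state();d=manip.snapshot("wrist")
    T=np.eye(4);T[:3,:3]=R.from_rotvec(s["ee_rot"]).as_matrix();T[:3,3]=s["tool_pos"]
    return d,T@d["mount"],s
E
python3 - <<'E'
from h import *
A={n:dict(np.load(n+"0.npz")) for n in("scene","side")}
Q={n:cloud(A[n]) for n in A}
for n,l in dict(scene=dict(warm=(425,268),dish=(338,318),hol=(380,297),tea=(476,323),timer=(412,352),ram=(320,432),ramrim=(320,415),match=(248,394),worktop=(360,400)),side=dict(timer=(347,288),tea=(371,350),grate=(511,476),spoon=(380,455),bowl=(410,436),tip=(343,475),hol=(0,0),ram=(308,240),worktop=(300,440),dish=(428,268),rim=(473,298))).items():
    for k,(u,v) in l.items(): print(n,k,Q[n][int(v*.7),int(u*.7)].round(4))
ims=[]
for n in A:
    im,_=ortho(Q[n],A[n]["color"],.3,.95,-.45,.62,.0015);ims.append(im)
m=np.maximum(ims[0],ims[1]);cv2.imwrite("pics/ortho.png",cv2.resize(np.where(ims[0]>0,ims[0],ims[1]),None,fx=1.1,fy=1.1)); cv2.imwrite("pics/ortho_side.png",ims[1]);print(m.shape)
E
```

```text
scene warm [ 0.6138 -0.0977  0.0196]
scene dish [0.5954 0.1319 0.0159]
scene hol [0.6043 0.0226 0.0078]
scene tea [ 0.4233 -0.0937  0.02  ]
scene timer [0.4129 0.0706 0.0512]
scene ram [0.3811 0.2926 0.0033]
scene ramrim [0.4013 0.2793 0.0232]
scene match [0.523  0.3695 0.0171]
scene worktop [ 0.4069  0.1952 -0.0043]
side timer [0.4121 0.0521 0.0495]
side tea [ 0.4238 -0.0828  0.0142]
side grate [ 0.5425 -0.363  -0.0013]
side spoon [ 0.3893 -0.2843 -0.0029]
side bowl [ 4.368e-01 -2.651e-01  1.000e-04]
side tip [ 0.3341 -0.3095  0.0031]
side hol [-0.5075  1.6108  0.4121]
side ram [0.3794 0.3192 0.01  ]
side worktop [ 2.893e-01 -2.361e-01  1.000e-04]
side dish [0.5921 0.135  0.0184]
side rim [0.6437 0.0202 0.013 ]
(433, 713, 3)
```

View pics/ortho.png

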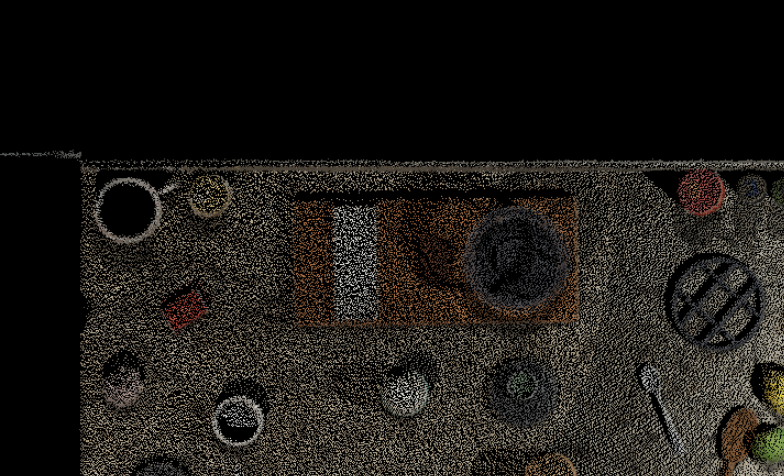

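The ortho map puts the board across the middle with its long side along world y: the warmer is at -y and the dish at +y. The grate is at right (712,300) and the spoon at (660,405). Next I'll fit them numerically.

```bash
cat >> h.py <<'E'
from scipy.optimize import least_squares
def circ(p,r=None):
    c=p.mean(0)
    if r is None: f=lambda q:np.hypot(*(p-q[:2]).T)-q[2];q0=[*c,.05]
    else: f=lambda q:np.hypot(*(p-q).T)-r;q0=c
    return least_squares(f,q0,loss="soft_l1",f_scale=.002).x
def near(P,c,r,z0,z1):
    k=np.isfinite(P[...,0])&(np.hypot(P[...,0]-c[0],P[...,1]-c[1])<r)&(P[...,2]>z0)&(P[...,2]<z1);return k
def rect(p):
    p=p.astype(np.float32)*1000;(c,s,a)=cv2.minAreaRect(p);return np.round(c,1),np.round(s,1),round(a,1)
def clean(p,k=5,r=.006):
    from scipy.spatial import cKDTree
    t=cKDTree(p);return p[[len(q)>k for q in t.query_ball_point(p,r)]]
def psi(s): y=R.from_rotvec(s["ee_rot"]).as_matrix()[:,1];return np.degrees(np.arctan2(y[1],y[0]))
def go(x,y,tipz,ps=None):
    """print rows: yaw units first (5deg), then slide units in rotated tool axes; tipz = fingertip height"""
    s=manip.read_state();M=R.from_rotvec(s["ee_rot"]);p=s["tool_pos"];r=0
    if ps is not None:
        d=(psi(s)-ps+90)%180-90
        r=d
        M=M*R.from_rotvec([0,0,np.radians(r)])
    t=np.array([x,y,tipz+manip.tips_ahead])
    print("t %.1f tip"%s["t"],p.round(4)[:2],round(p[2]-.014,4),"psi %.1f"%psi(s),"yawunits %.2f"%(r/5),"slide",(M.inv().apply(t-p)/.025).round(2),"w %.4f f %.1f"%(s["grip_width"],s["finger_force"]),s["force"].round(1), "tilt",np.degrees(np.arccos(-M.as_matrix()[2,2])).round(2),"j",s["joint_pos"].round(2))
E
python3 - <<'E'
from h import *
for n in("scene","side"):
    d=dict(np.load(n+"0.npz"));P=cloud(d);C=d["color"].astype(int);hsv=cv2.cvtColor(d["color"],cv2.COLOR_RGB2HSV)
    xy=lambda k:P[k][:,:2]
    print(n,"floor z",np.nanmedian(P[near(P,(.45,.0),.3,-.01,.006)][:,2]))
    k=near(P,(.604,-.088),.09,.066,.08);p=clean(xy(k));rr=circ(p);print("warm",len(p),rr,np.median(P[k][:,2]))
    k=near(P,(.6,.02),.25,.009,.02)&(hsv[...,1]>120)&(hsv[...,0]<18);print("board",rect(clean(xy(k))))
    k=near(P,(.6,.13),.12,.012,.032)&(hsv[...,1]<50)&(hsv[...,2]>110);print("dish",rect(clean(xy(k))))
    k=near(P,(.523,.37),.06,.008,.026)&(hsv[...,1]>140)&((hsv[...,0]<8)|(hsv[...,0]>170));print("match",rect(clean(xy(k))))
    k=near(P,(.423,-.088),.03,.018,.03);print("tea",k.sum(),xy(k).mean(0),rect(clean(xy(k))))
    k=near(P,(.42,-.09),.07,.006,.014)&(hsv[...,2]<90);print("coaster",rect(clean(xy(k))))
    k=near(P,(.39,.3),.06,.032,.044);p=clean(xy(k));print("ram",len(p),circ(p),circ(p,.031))
    k=near(P,(.415,.06),.06,.03,.06);print("timer",rect(xy(k)))
    k=near(P,(.54,-.36),.09,-.005,.03)&(hsv[...,2]<75);p=clean(xy(k),12);print("grate",len(p),rect(p) if len(p)>5 else 0,cv2.minEnclosingCircle(p.astype(np.float32)) if len(p) else 0)
E
```

```text
scene floor z -0.0016999103625330303
warm 98 [ 0.59496559 -0.08385599  0.07037174] 0.06944769042136034
board (array([590.8,  27.7]), array([170.9, 383.4]), 0.8)
dish (array([590.5, 136.9]), array([157.4,  56.1]), 0.7)
match (array([525.8, 366.7]), array([34.9, 52. ]), 31.7)
tea 45 [ 0.42421666 -0.09252482] (array([424.2, -88.9]), array([16.6, 40.5]), 56.5)
coaster (array([391., -88.]), array([64.4, 47.2]), 80.0)
ram 121 [0.37556433 0.29693446 0.0314961 ] [0.37552572 0.29693754]
timer (array([410.7,  70. ]), array([56.5, 52.6]), 87.2)
grate 0 0 0
side floor z -0.0018628046284669963
warm 294 [ 0.59570189 -0.08533409  0.07138046] 0.06918693106153423
board (array([592.1,  20.5]), array([169.1, 379.5]), 1.2)
dish (array([592.2, 133.4]), array([154.9,  59.9]), 0.8)
match (array([518.1, 358.1]), array([18.5, 43.5]), 61.6)
tea 67 [ 0.42297859 -0.09476676] (array([421.8, -93.1]), array([39.7, 28.9]), 80.2)
coaster (array([392.1, -85.1]), array([72.1, 42.4]), 84.6)
ram 9 [0.37493251 0.29540759 0.03184223] [0.3753211  0.29476401]
timer (array([416. ,  63.8]), array([58.1, 50.4]), 20.9)
grate 907 (array([ 535.2, -362.1]), array([125.9, 114. ]), 53.2) ((0.5329368710517883, -0.3610701858997345), 0.06369585543870926)
```

```bash
python3 -m pendant '{"rotation":[[0,0,1],[0,0,1],[0,0,1],[0,0,1],[0,0,1],[0,0,1],[0,0,1],[0,0,1],[0,0,1],[0,0,1],[0,0,1],[0,0,1]],"slide":[[0,0,0],[0,0,0],[0,0,0],[0,0,0],[0,0,0],[0,0,0],[0,0,0],[0,0,0],[0,0,0],[0,0,0],[0,0,0],[0,0,0]],"hand":[0,0,0,0,0,0,0,0,0,0,0,0]}' 
python3 -m pendant '{"rotation":[[0,0,0.86],[0,0,0],[0,0,0],[0,0,0],[0,0,0],[0,0,0],[0,0,0],[0,0,0],[0,0,0],[0,0,0],[0,0,0],[0,0,0]],"slide":[[0,0,0],[-1,0.5,0],[-1,0.5,0],[-1,0.5,0],[-1,0.5,0],[-1,0.5,0],[-1,0.5,0],[-1,0.5,0],[-1,0.5,0],[-1,0.5,0],[-1,0.5,0],[-1,0.5,0]],"hand":[0,0,0,0,0,0,0,0,0,0,0,0]}' 
python3 -c "
from h import *
go(.423,-.12,.2,0)"
```

```text
t: 1.1
tool_pos: [0.292, 0.6082, 0.2361]
ee_rot: [2.14, 2.299, -0.002]
force: [0.3, -0.3, 0.9]
grip_width: 0.088
finger_force: 0.0
t: 2.1
tool_pos: [0.4302, 0.3321, 0.2364]
ee_rot: [-2.22, -2.222, 0.001]
force: [-0.1, -0.4, 0.6]
grip_width: 0.0876
finger_force: 0.0
t 2.1 tip [0.4302 0.3321] 0.2224 psi 0.0 yawunits 0.01 slide [-18.08  -0.29   0.9 ] w 0.0876 f 0.0 [-0.1 -0.4  0.6] tilt 0.03 j [-1.07  0.27  0.36  1.89 -0.11  1.   -0.66]
```

```bash
cat > snap.py <<'E'
import sys
from h import *
d,T,s=wristT();n=sys.argv[1];np.savez(n+".npz",T=T,**d)
cv2.imwrite(f"pics/{n}.png",d["color"][...,::-1]);print(n,s["t"],T.round(3).tolist())
E
python3 snap.py w1
python3 -m pendant '{"rotation":[[0,0,0],[0,0,0],[0,0,0],[0,0,0],[0,0,0],[0,0,0],[0,0,0],[0,0,0],[0,0,0],[0,0,0],[0,0,0],[0,0,0]],"slide":[[-1,0.1,0],[-1,0.1,0],[-1,0.1,0],[-1,0.1,0],[-1,0.1,0],[-1,0,0],[-1,0,0],[-1,0,0],[-1,0,0],[-1,0,0],[-1,0,0],[-1,0,0]],"hand":[0,0,0,0,0,0,0,0,0,0,0,0]}' 
python3 -m pendant '{"rotation":[[0,0,0],[0,0,0],[0,0,0],[0,0,0],[0,0,0],[0,0,0]],"slide":[[-1,0,0],[-1,0,0],[-1,0,0],[-1,0,0],[-1,-0.2,0],[0,0,0]],"hand":[0,0,0,0,0,0]}' 
python3 snap.py w2
python3 -c "
from h import *
go(.423,-.092,.2,0)"
```

```text
w1 2.1 [[1.0, 0.001, -0.001, 0.431], [0.0, -0.966, -0.258, 0.403], [-0.001, 0.258, -0.966, 0.384], [0.0, 0.0, 0.0, 1.0]]
t: 3.15
tool_pos: [0.4423, 0.0325, 0.2365]
ee_rot: [-2.22, -2.222, 0.0]
force: [-0.7, -0.4, -0.8]
grip_width: 0.0882
finger_force: 0.0
t: 3.65
tool_pos: [0.4365, -0.0959, 0.2367]
ee_rot: [2.227, 2.215, -0.002]
force: [-0.6, -0.6, 0.4]
grip_width: 0.0875
finger_force: 0.0
w2 3.65 [[1.0, -0.006, -0.003, 0.437], [-0.006, -0.966, -0.259, -0.025], [-0.001, 0.259, -0.966, 0.384], [0.0, 0.0, 0.0, 1.0]]
t 3.7 tip [ 0.437  -0.0935] 0.2226 psi -0.2 yawunits -0.05 slide [ 0.06 -0.56  0.9 ] w 0.0881 f 0.0 [ 0.3  0.1 -0.4] tilt 0.02 j [-0.55  0.09  0.68  2.11 -0.07  0.96  0.16]
```

View pics/w2.png

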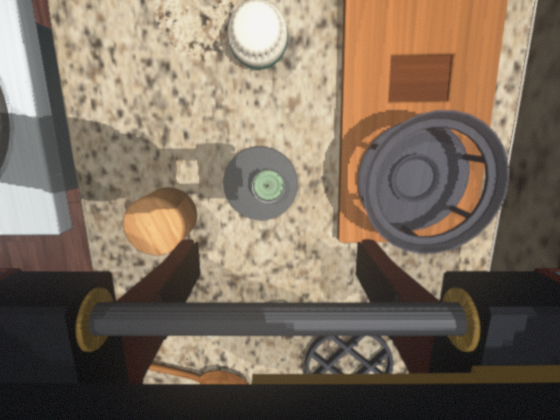

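The wrist view shows the tealight (267,186) on its coaster, the warmer cup centre (413,178), the hollow (420,78), a wooden jar (160,215), and the grate partly visible at (347,358).

```bash
cat >> h.py <<'E'
def pix(d,u,v,z):
    n=cv2.undistortPoints(np.array([[[u,v]]],np.float64),d["mtx"],d["dist_coeffs"]).ravel()
    T=d["T"];r=T[:3,:3]@[n[0],n[1],1];return T[:3,3]+r*(z-T[2,3])/r[2]
def proj(d,P):
    P=np.atleast_2d(P);Ti=np.linalg.inv(d["T"]);q,_=cv2.projectPoints(P@Ti[:3,:3].T+Ti[:3,3],np.zeros(3),np.zeros(3),d["mtx"],d["dist_coeffs"]);return q[:,0]
def ring(c,z,r,n=60):
    a=np.linspace(0,2*np.pi,n);return np.c_[c[0]+r*np.cos(a),c[1]+r*np.sin(a),a*0+z]
E
python3 - <<'E'
from h import *
d=dict(np.load("w2.npz"));P=cloud(d,d["T"])
print("tea",pix(d,267,186,.0247),P[186,267],"coaster",pix(d,261,184,.0097),"cup",pix(d,413,178,.021),P[178,413],"jar",P[190:240:10,160],"floor",np.nanmedian(P[60:120,100:200,2]))
k=near(P,(.6,-.085),.09,.066,.082);print("rim",circ(clean(P[k][:,:2])),np.median(P[k][:,2]))
k=near(P,(.423,-.092),.035,.018,.03);print("tea",circ(P[k][:,:2]),P[k].mean(0),rect(P[k][:,:2]))
im=d["color"][...,::-1].copy()
def ov(p,c): cv2.polylines(im,[np.int32(proj(d,p)*8)],False,c,1,cv2.LINE_AA,3)
ov(ring((.423,-.092),.0247,.019),(0,0,255));ov(ring((.5955,-.085),.073,.0715),(0,255,255));ov(ring((.5955,-.085),.0265,.0265),(255,255,0));ov(ring((.423,-.092),.0097,.0455),(255,0,255))
cv2.imwrite("pics/ov1.png",cv2.resize(im[60:260,200:520],(800,500)))
E
```

```text
tea [ 0.42441482 -0.09072547  0.0247    ] [ 0.42432812 -0.09116257  0.02231082] coaster [ 0.41662551 -0.09096611  0.0097    ] cup [ 0.59567217 -0.08283564  0.021     ] [ 0.59606489 -0.08297945  0.02009773] jar [[ 0.2961323  -0.09600623  0.01785567]
 [ 0.3113423  -0.09863043  0.0602075 ]
 [ 0.31070214 -0.10932007  0.06148223]
 [ 0.30982955 -0.1202753   0.06220568]
 [ 0.30823527 -0.13195786  0.06117007]] floor -7.499230223562137e-05
rim [ 0.59647692 -0.0831217   0.07014524] 0.07041576884470407
tea [ 0.42507395 -0.09222692  0.01682272] [ 0.42537742 -0.09343059  0.02078852] (array([424.9, -91.6]), array([37.3, 36.4]), 89.8)
```

View pics/ov1.png

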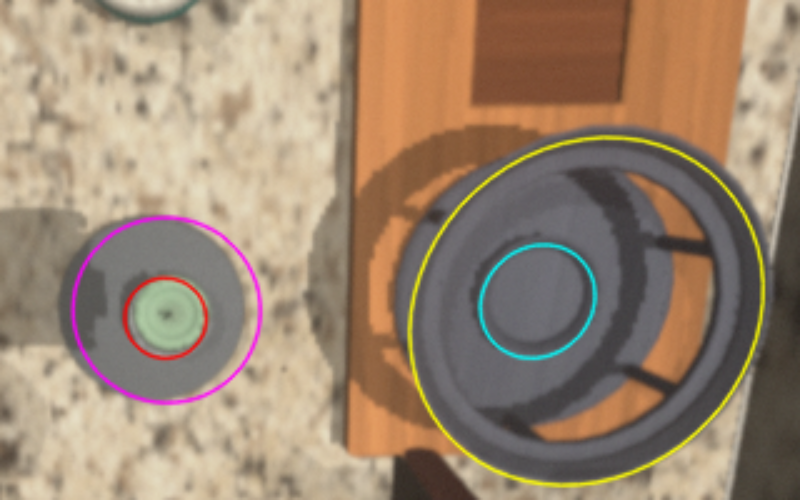

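```bash
python3 -m pendant '{"rotation":[[0,0,-0.05],[0,0,0],[0,0,0],[0,0,0],[0,0,0],[0,0,0],[0,0,0],[0,0,0],[0,0,0]],"slide":[[0.06,-0.5,0],[0,0,1],[0,0,1],[0,0,1],[0,0,1],[0,0,1],[0,0,1],[0,0,1],[0,0,0]],"hand":[0.2,0.2,0.2,0.2,0.2,0.2,0.2,0.2,0.2]}' 
python3 -c "
from h import *
go(.4245,-.092,.017,0)"
```

```text
t: 4.45
tool_pos: [0.4228, -0.0885, 0.0583]
ee_rot: [-2.21, -2.225, 0.008]
force: [-0.6, 0.6, -0.1]
grip_width: 0.0705
finger_force: 0.0
t 4.5 tip [ 0.4228 -0.0885] 0.0443 psi 0.4 yawunits 0.08 slide [-0.14  0.08  1.09] w 0.0705 f 0.0 [-0.6  0.6 -0.1] tilt 0.4 j [-0.37  0.42  0.52  2.28 -0.41  0.53  0.47]
```

```bash
python3 -m pendant '{"rotation":[[0,0,0.05],[0,0,0],[0,0,0]],"slide":[[-0.1,0.05,0.5],[0,0,0.55],[0,0,0]],"hand":[0.2,0.2,0.2]}' 
python3 -c "
from h import *
go(.4245,-.092,.017,0)"
```

```text
t: 4.7
tool_pos: [0.4262, -0.0916, 0.0348]
ee_rot: [-2.218, -2.222, 0.002]
force: [-0.4, 0.2, 0.7]
grip_width: 0.0701
finger_force: 0.0
t 4.7 tip [ 0.4262 -0.0916] 0.0208 psi 0.1 yawunits 0.02 slide [-0.02 -0.07  0.15] w 0.0701 f 0.0 [-0.4  0.2  0.7] tilt 0.11 j [-0.31  0.47  0.47  2.28 -0.46  0.48  0.52]
```

```bash
python3 -m pendant '{"rotation":[[0,0,0],[0,0,0],[0,0,0],[0,0,0],[0,0,0],[0,0,0],[0,0,0],[0,0,0],[0,0,0],[0,0,0]],"slide":[[0,0,0.12],[0,0,0],[0,0,0],[0,0,0],[0,0,0],[0,0,0],[0,0,0],[0,0,0],[0,0,0],[0,0,0]],"hand":[0.2,0.2,1,1,1,1,1,1,1,1]}' 10
python3 -c "
from h import *
go(.4245,-.092,.017,0)"
python3 -m pendant '{"rotation":[[0,0,0],[0,0,0],[0,0,0],[0,0,0],[0,0,0],[0,0,0]],"slide":[[0,0,-0.5],[0,0,-1],[0,0,-1],[0,0,-1],[0,0,-0.5],[0,0,0]],"hand":[1,1,1,1,1,1]}' 
python3 -c "
from h import *
go(.596,-.084,.0285,0)"
```

```text
t: 5.53
tool_pos: [0.4266, -0.0924, 0.0325]
ee_rot: [-2.221, -2.222, -0.0]
force: [-0.2, 0.1, 3.6]
grip_width: 0.0371
finger_force: 10.0
t 5.5 tip [ 0.4266 -0.0924] 0.0185 psi 0.0 yawunits 0.01 slide [ 0.02 -0.08  0.06] w 0.0371 f 10.0 [-0.2  0.1  3.6] tilt 0.01 j [-0.31  0.47  0.46  2.28 -0.46  0.47  0.53]
t: 6.03
tool_pos: [0.4281, -0.0926, 0.1345]
ee_rot: [2.219, 2.22, 0.006]
force: [0.0, -0.4, 0.2]
grip_width: 0.0371
finger_force: 10.0
t 6.0 tip [ 0.4281 -0.0926] 0.1205 psi 0.0 yawunits 0.01 slide [0.34 6.7  3.71] w 0.0371 f 10.0 [ 0.  -0.4  0.2] tilt 0.27 j [-0.49  0.27  0.65  2.23 -0.25  0.71  0.34]
```

```bash
python3 -m pendant '{"rotation":[[0,0,0],[0,0,0],[0,0,0],[0,0,0],[0,0,0],[0,0,0],[0,0,0],[0,0,0],[0,0,0],[0,0,0],[0,0,0],[0,0,0]],"slide":[[0.34,0.7,0],[0,1,0],[0,1,0],[0,1,0],[0,1,0],[0,1,0],[0,1,0],[0,0,0],[0,0,1],[0,0,1],[0,0,0.7],[0,0,0]],"hand":[1,1,1,1,1,1,1,1,1,1,1,1]}'
python3 -m pendant '{"rotation":[[0,0,0]],"slide":[[0,0,0]],"hand":[1]}'
python3 -c "
from h import *
go(.596,-.084,.030,0)"
```

```text
t: 7.03
tool_pos: [0.5901, -0.0833, 0.0602]
ee_rot: [-2.216, -2.218, 0.009]
force: [-0.2, 0.2, -1.1]
grip_width: 0.0368
finger_force: 10.0
t: 7.12
tool_pos: [0.5923, -0.084, 0.0634]
ee_rot: [-2.219, -2.22, 0.004]
force: [0.6, 0.2, 0.0]
grip_width: 0.037
finger_force: 10.0
t 7.1 tip [ 0.5923 -0.084 ] 0.0494 psi 0.0 yawunits 0.00 slide [-0.    0.15  0.78] w 0.0370 f 10.0 [0.6 0.2 0. ] tilt 0.21 j [-0.34  0.62  0.52  1.9  -0.44  0.74  0.43]
```

```bash
python3 -m pendant '{"rotation":[[0,0,0],[0,0,0],[0,0,0],[0,0,0]],"slide":[[0,0.05,0],[0,0,0.4],[0,0,0],[0,0,0]],"hand":[1,1,1,1]}'
python3 -c "
from h import *
go(.596,-.084,.030,0)"
```

```text
t: 7.45
tool_pos: [0.5952, -0.0837, 0.0549]
ee_rot: [-2.22, -2.222, -0.0]
force: [0.2, 0.5, -0.6]
grip_width: 0.0371
finger_force: 10.0
t 7.5 tip [ 0.5952 -0.0837] 0.0409 psi 0.1 yawunits 0.01 slide [-0.01  0.03  0.44] w 0.0371 f 10.0 [ 0.2  0.5 -0.6] tilt 0.01 j [-0.34  0.64  0.51  1.9  -0.45  0.72  0.44]
```

Lower the remaining 11 mm, release partly (opening about 50 mm), then look.

```bash
python3 -m pendant '{"rotation":[[0,0,0],[0,0,0],[0,0,0],[0,0,0],[0,0,0],[0,0,0],[0,0,0]],"slide":[[0,0.03,0.2],[0,0,0.22],[0,0,0],[0,0,0],[0,0,0],[0,0,0],[0,0,0]],"hand":[1,1,1,1,0.42,0.42,0.42]}'
python3 -c "
from h import *
go(.596,-.084,.030,0)"
python3 -m pendant '{"rotation":[[0,0,0],[0,0,0],[0,0,0],[0,0,0],[0,0,0],[0,0,0],[0,0,0],[0,0,0],[0,0,0]],"slide":[[0,0,-0.4],[0,0,-1],[0,0,-1],[0,0,-1],[0,0,-1],[0,0,-1],[0,0,-1],[0,0,-1],[0,0,0]],"hand":[0.42,0.42,0.42,0.42,0.42,0.2,0,0,0]}'
python3 snap.py w3
python3 - <<'E'
from h import *
d=dict(np.load("w3.npz"));P=cloud(d,d["T"])
k=near(P,(.596,-.084),.022,.028,.045);print(k.sum(),P[k].mean(0),P[k].std(0))
im=d["color"][...,::-1].copy()
cv2.imwrite("pics/w3s.png",cv2.resize(im,(560,420)))
go(.534,-.362,.2,0)
E
```

```text
t: 8.03
tool_pos: [0.596, -0.0838, 0.0445]
ee_rot: [-2.221, -2.222, -0.0]
force: [0.1, -0.6, 0.9]
grip_width: 0.0501
finger_force: 0.0
t 8.0 tip [ 0.596  -0.0838] 0.0305 psi 0.0 yawunits 0.01 slide [-0.01 -0.    0.02] w 0.0501 f 0.0 [ 0.1 -0.6  0.9] tilt 0.0 j [-0.33  0.65  0.5   1.9  -0.47  0.7   0.44]
t: 8.78
tool_pos: [0.5985, -0.0848, 0.2352]
ee_rot: [2.217, 2.217, 0.009]
force: [0.4, -0.0, 0.1]
grip_width: 0.0741
finger_force: 0.0
w3 8.7833 [[1.0, -0.002, 0.007, 0.598], [-0.001, -0.966, -0.257, -0.014], [0.007, 0.257, -0.966, 0.383], [0.0, 0.0, 0.0, 1.0]]
573 [ 0.59544998 -0.08377402  0.03013366] [0.01044152 0.0112316  0.00248075]
t 8.8 tip [ 0.5975 -0.0844] 0.2188 psi 0.0 yawunits 0.00 slide [-11.1   -2.55   0.73] w 0.0781 f 0.0 [ 0.9 -0.2 -0.3] tilt 0.33 j [-0.45  0.42  0.65  1.78 -0.29  1.04  0.31]
```

View pics/w3s.png

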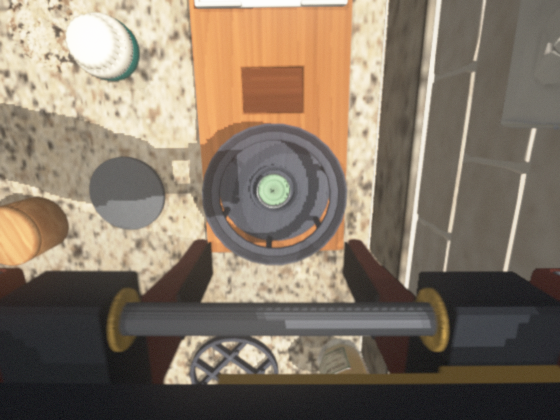

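The tealight stands centred in the cup, at (273,190). On to the grate.

```bash
python3 -m pendant '{"rotation":[[0,0,0],[0,0,0],[0,0,0],[0,0,0],[0,0,0],[0,0,0],[0,0,0],[0,0,0],[0,0,0],[0,0,0],[0,0,0],[0,0,0]],"slide":[[-1,-0.25,0],[-1,-0.25,0],[-1,-0.25,0],[-1,-0.25,0],[-1,-0.25,0],[-1,-0.25,0],[-1,-0.25,0],[-1,-0.25,0],[-1,-0.25,0],[-1,-0.25,0],[-0.7,0,0],[0,0,0]],"hand":[0,0,0,0,0,0,0,0,0,0,0,0]}'
python3 -m pendant '{"rotation":[[0,0,0],[0,0,0]],"slide":[[0,0,0],[0,0,0]],"hand":[0,0]}'
python3 snap.py w4
```

```text
t: 9.83
tool_pos: [0.5312, -0.3557, 0.2291]
ee_rot: [2.227, 2.215, -0.004]
force: [0.5, 0.8, -0.3]
grip_width: 0.0877
finger_force: 0.0
t: 10.0
tool_pos: [0.5338, -0.35, 0.2287]
ee_rot: [-2.219, -2.222, -0.001]
force: [-0.7, 0.9, -0.1]
grip_width: 0.0873
finger_force: 0.0
w4 10.0 [[1.0, 0.002, -0.001, 0.534], [0.001, -0.967, -0.256, -0.279], [-0.002, 0.256, -0.967, 0.377], [0.0, 0.0, 0.0, 1.0]]
```

View pics/w4.png

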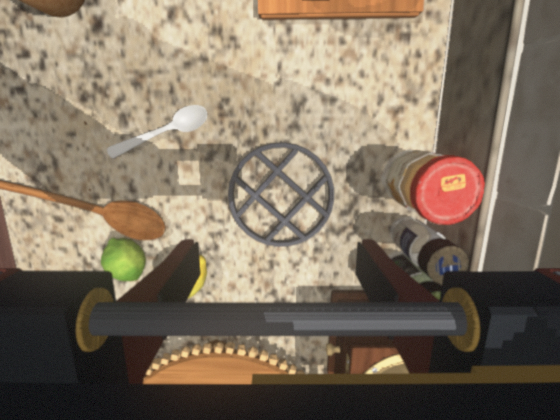

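The wrist view shows the grate at (281,193) with diagonal bars. The spoon runs from (108,153) to (205,112), bowl at (190,118). I'll fit both with a model.

```bash
cat > fitg.py <<'E'
from h import *
import itertools
def rectify(d,c,z,half,res):
    g=np.arange(-half,half,res);X,Y=np.meshgrid(c[0]+g,c[1]+g,indexing="ij")
    q=proj(d,np.c_[X.ravel(),Y.ravel(),0*X.ravel()+z]).reshape(*X.shape,2).astype(np.float32)
    return cv2.remap(d["color"],q[...,0],q[...,1],cv2.INTER_CUBIC),X,Y
def grate(d,c,z=.012,mask=None):
    im,X,Y=rectify(d,c,z,.08,.001)
    v=im.astype(float).mean(2)
    if mask is not None: v=mask(im)
    def model(p):
        dx,dy=X-p[0],Y-p[1];C,S=np.cos(p[2]),np.sin(p[2]);a=C*dx+S*dy;b=-S*dx+C*dy;r=np.hypot(a,b)
        m=((r>.058)&(r<.064))|((r<.06)&((abs(abs(b)-.02)<.003)|(abs(abs(a)-.024)<.003)))
        return m,(r<.07)
    def sc(p):
        m,w=model(p);return v[m].mean()-v[w&~m].mean()
    best=min(((sc((c[0]+i,c[1]+j,t)),c[0]+i,c[1]+j,t) for i in np.arange(-.006,.0061,.002) for j in np.arange(-.006,.0061,.002) for t in np.radians(np.arange(0,180,5))))
    for st,sa in((.001,2),(.0005,1)):
        _,x,y,t=best
        best=min(((sc((x+i*st,y+j*st,t+np.radians(k*sa))),x+i*st,y+j*st,t+np.radians(k*sa)) for i in range(-3,4) for j in range(-3,4) for k in range(-2,3)))
    return best,im,X
E
python3 - <<'E'
from fitg import *
d=dict(np.load("w4.npz"))
b,im,X=grate(d,(.534,-.362));print(b[0],b[1:3],np.degrees(b[3]))
for dt in(0,90):
    pass
cx,cy,t=b[1:]
im=cv2.resize(im[...,::-1],None,fx=3.5,fy=3.5)
r=lambda x,y:(int((y-(-.442))*3500),int((x-.454)*3500))
C,S=np.cos(t),np.sin(t);w=lambda a,bb:r(cx+C*a-S*bb,cy+S*a+C*bb)
cv2.line(im,w(-.055,.02),w(.055,.02),(0,0,255),1);cv2.line(im,w(-.055,-.02),w(.055,-.02),(0,0,255),1)
cv2.line(im,w(.024,-.05),w(.024,.05),(0,255,255),1);cv2.line(im,w(-.024,-.05),w(-.024,.05),(0,255,255),1)
cv2.circle(im,r(cx,cy),int(.064*3500),(0,255,0),1)
for a,bb in itertools.product((-.024,.024),(-.036,.036)):cv2.circle(im,w(a,bb),6,(255,0,255),1)
cv2.imwrite("pics/gfit.png",im)
for u,v in((108,153),(207,110),(172,126),(190,118)):print(pix(d,u,v,.004))
go(b[1],b[2],.003,np.degrees(t)+90)
E
```

```text
-52.40030659531446 (np.float64(0.536), np.float64(-0.356)) 138.0
[ 0.3334398  -0.30735393  0.004     ]
[ 0.45341339 -0.2590895   0.004     ]
[ 0.41197628 -0.27667118  0.004     ]
[ 0.43341098 -0.26782811  0.004     ]
t 10.1 tip [ 0.5341 -0.3496] 0.2148 psi 0.1 yawunits -9.57 slide [-0.24 -0.14  8.47] w 0.0876 f 0.0 [0.5 0.9 0.1] tilt 0.09 j [ 0.    0.49  0.67  1.69 -0.34  1.08  0.79]
```

View pics/gfit.png

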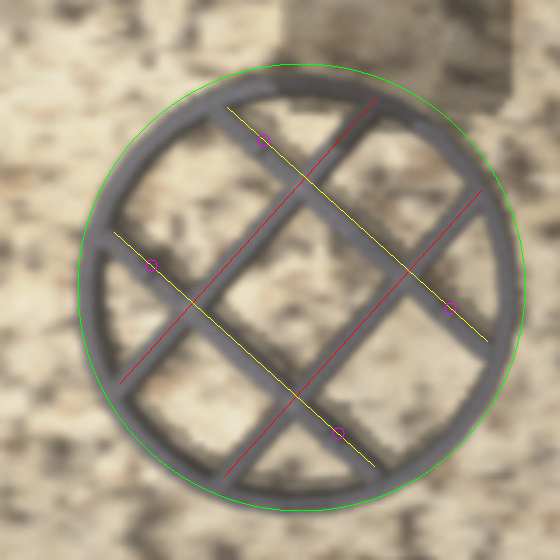

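```bash
python3 -m pendant '{"rotation":[[0,0,-1],[0,0,-1],[0,0,-1],[0,0,-1],[0,0,-1],[0,0,-1],[0,0,-1],[0,0,-1],[0,0,-1],[0,0,-0.57],[0,0,0],[0,0,0]],"slide":[[0,0,0],[0,0,0],[0,0,0],[0,0,0],[0,0,0],[0,0,0],[0,0,0],[0,0,0],[0,0,0],[-0.24,-0.14,1],[0,0,1],[0,0,1]],"hand":[0.31,0.31,0.31,0.31,0.31,0.31,0.31,0.31,0.31,0.31,0.31,0.31]}'
python3 -m pendant '{"rotation":[[0,0,0],[0,0,0],[0,0,0],[0,0,0],[0,0,0],[0,0,0]],"slide":[[0,0,1],[0,0,1],[0,0,1],[0,0,0.5],[0,0,0],[0,0,0]],"hand":[0.31,0.31,0.31,0.31,0.31,0.31]}'
python3 -c "
from h import *
go(.536,-.357,.003,48)"; python3 snap.py w5
```

```text
t: 11.05
tool_pos: [0.5365, -0.3568, 0.1539]
ee_rot: [1.125, 2.932, 0.001]
force: [0.5, 0.5, -0.2]
grip_width: 0.0606
finger_force: 0.0
t: 11.55
tool_pos: [0.5358, -0.3573, 0.067]
ee_rot: [-1.127, -2.932, -0.0]
force: [0.2, -0.3, 0.2]
grip_width: 0.0607
finger_force: 0.0
t 11.6 tip [ 0.5358 -0.3573] 0.053 psi 48.0 yawunits -0.01 slide [0.   0.01 2.  ] w 0.0607 f 0.0 [ 0.2 -0.3  0.2] tilt 0.04 j [ 0.21  0.65  0.39  1.78 -0.33  0.78  1.61]
w5 11.55 [[0.67, 0.718, 0.19, 0.484], [0.742, -0.648, -0.172, -0.31], [-0.001, 0.256, -0.967, 0.215], [0.0, 0.0, 0.0, 1.0]]
```

View pics/w5.png

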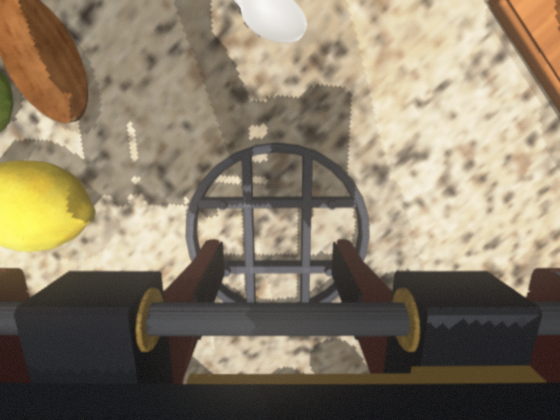

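The bars run straight between the fingertips and the grate is centred (bars at u=248/306, tips at about 220/340). Lower and grip.

```bash
python3 -m pendant '{"rotation":[[0,0,0],[0,0,0],[0,0,0],[0,0,0],[0,0,0],[0,0,0],[0,0,0],[0,0,0],[0,0,0],[0,0,0],[0,0,0]],"slide":[[0,0,0.7],[0,0,0.7],[0,0,0.4],[0,0,0.15],[0,0,0],[0,0,0],[0,0,0],[0,0,0],[0,0,0],[0,0,0],[0,0,0]],"hand":[0.31,0.31,0.31,0.31,0.31,0.31,1,1,1,1,1]}' 30
python3 -c "
from h import *
go(.536,-.357,.003,48)"
```

```text
t: 12.52
tool_pos: [0.536, -0.3583, 0.019]
ee_rot: [1.128, 2.931, 0.0]
force: [-0.8, 0.4, 6.1]
grip_width: 0.0459
finger_force: 30.0
t 12.5 tip [ 0.536  -0.3583] 0.005 psi 47.9 yawunits -0.02 slide [0.04 0.04 0.08] w 0.0459 f 30.0 [-0.8  0.4  6.1] tilt 0.07 j [ 0.24  0.72  0.36  1.79 -0.37  0.7   1.63]
```

```bash
python3 -m pendant '{"rotation":[[0,0,0],[0,0,0],[0,0,0],[0,0,0],[0,0,0],[0,0,0],[0,0,0],[0,0,0]],"slide":[[0,0,-0.4],[0,0,-1],[0,0,-1],[0,0,-1],[0,0,-1],[0,0,-0.8],[0,0,0],[0,0,0]],"hand":[1,1,1,1,1,1,1,1]}'
python3 snap.py w6
python3 - <<'E'
from h import *
s=manip.read_state();d=dict(np.load("w6.npz"));im=d["color"][...,::-1].copy()
print(s["tool_pos"],s["ee_rot"])
M=R.from_rotvec(s["ee_rot"]).as_matrix()
# grate top plane in tool: underside at grasp was z=0 when tip .005 -> top .012 is 0.007 above tip
for rr,col in((.064,(0,255,0)),(.058,(0,255,255))):
    a=np.linspace(0,2*np.pi,100);L=np.c_[rr*np.cos(a),rr*np.sin(a),a*0+.014-.007]
    W=L@M.T+s["tool_pos"];cv2.polylines(im,[np.int32(proj(d,W)*8)],False,col,1,cv2.LINE_AA,3)
cv2.imwrite("pics/w6o.png",cv2.resize(im[120:330,150:430],(800,600)))
go(.596,-.084,.11,48)
E
```

```text
t: 13.18
tool_pos: [0.5357, -0.3582, 0.1489]
ee_rot: [1.128, 2.93, 0.0]
force: [0.6, 0.6, -1.8]
grip_width: 0.0457
finger_force: 30.0
w6 13.1833 [[0.671, 0.716, 0.192, 0.484], [0.742, -0.648, -0.173, -0.31], [0.0, 0.258, -0.966, 0.297], [0.0, 0.0, 0.0, 1.0]]
[ 0.5350436  -0.35751681  0.14746803] [-1.12803623e+00 -2.93107817e+00 -6.54101858e-04]
t 13.2 tip [ 0.535  -0.3575] 0.1335 psi 47.9 yawunits -0.02 slide [5.51 9.76 0.94] w 0.0457 f 30.0 [-0.5  0.2 -2.9] tilt 0.06 j [ 0.18  0.55  0.44  1.74 -0.28  0.92  1.57]
```

View pics/w6o.png

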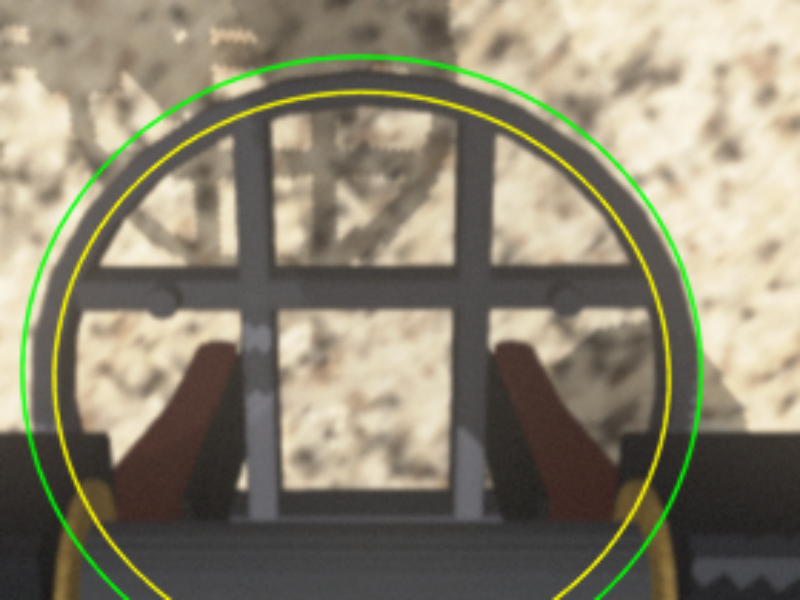

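The in-hand ring's outer top edge is at full-frame (276,145), with left and right edges at u=162/394 (v=253). I'll turn those into tool coordinates.

```bash
python3 - <<'E'
from h import *
d=dict(np.load("w6.npz"));M=R.from_rotvec([-1.12803623e+00,-2.93107817e+00,-6.5e-04]).as_matrix();t=np.array([.53504,-.35752,.14747])
P=cloud(d,d["T"])
for h in(.002,.007):
    z=t[2]-.014+h
    q=np.array([(pix(d,u,v,z)-t)@M for u,v in((276,145.2),(162.2,253),(394.3,253),(188,192),(370,192))]);
    print(h,(q*1000).round(1).tolist(),circ(q[:3,:2]),circ(q[:3,:2],.064))
L=(P-t)@M
k=np.isfinite(L[...,0])&(np.hypot(L[...,0],L[...,1])<.075)&(L[...,2]>-.01)&(L[...,2]<.03)&(L[...,0]>.015);print(np.percentile(L[k][:,2],[10,50,90]),circ(L[k&(np.hypot(L[...,0],L[...,1])>.055)][:,:2],.061))
E
```

```text
0.002 [[60.9, -0.0, 12.1], [2.4, -63.3, 12.0], [2.3, 65.5, 12.0], [36.9, -46.3, 12.0], [36.8, 49.4, 12.0]] [-0.00373384  0.00113221  0.06468951] [-0.00294636  0.00113381]
0.007 [[61.2, 0.0, 7.1], [4.5, -61.3, 7.0], [4.4, 63.5, 7.0], [37.9, -44.9, 7.0], [37.8, 47.9, 7.0]] [-0.00145618  0.00111906  0.06268278] [-0.00301309  0.00111466]
[0.00509611 0.00610894 0.00990174] [-0.00286009  0.00061325]
```

```bash
python3 -m pendant '{"rotation":[[0,0,0],[0,0,0],[0,0,0],[0,0,0],[0,0,0],[0,0,0],[0,0,0],[0,0,0],[0,0,0],[0,0,0],[0,0,0],[0,0,0]],"slide":[[0.3,0.5,0],[0.55,1,0],[0.55,1,0],[0.55,1,0],[0.55,1,0],[0.55,1,0],[0.55,1,0],[0.55,1,0],[0.55,1,0],[0.5,1,0],[0.4,0.7,0],[0,0,0]],"hand":[1,1,1,1,1,1,1,1,1,1,1,1]}'
python3 -m pendant '{"rotation":[[0,0,0],[0,0,0],[0,0,0]],"slide":[[0,0,0],[0,0,0],[0,0,0]],"hand":[1,1,1]}'
python3 -c "
from h import *
go(.5936,-.0828,.078,48)"
```

```text
t: 14.23
tool_pos: [0.6026, -0.0669, 0.146]
ee_rot: [-1.115, -2.933, -0.003]
force: [1.2, 1.1, -2.5]
grip_width: 0.0458
finger_force: 30.0
t: 14.48
tool_pos: [0.6017, -0.0762, 0.1475]
ee_rot: [-1.131, -2.93, 0.002]
force: [-0.8, -0.5, -2.5]
grip_width: 0.0452
finger_force: 30.0
t 14.5 tip [ 0.6017 -0.0762] 0.1335 psi 47.8 yawunits -0.04 slide [ 0.06 -0.41  2.22] w 0.0452 f 30.0 [-0.8 -0.5 -2.5] tilt 0.09 j [-0.29  0.49  0.42  1.83 -0.25  0.88  1.08]
```

```bash
python3 -m pendant '{"rotation":[[0,0,0],[0,0,0],[0,0,0],[0,0,0],[0,0,0],[0,0,0]],"slide":[[0.06,-0.41,0],[0,0,0.8],[0,0,0.6],[0,0,0.3],[0,0,0],[0,0,0]],"hand":[1,1,1,1,1,1]}'
python3 snap.py w7
python3 -c "
from h import *
go(.5936,-.0828,.078,48)
im=cv2.imread('pics/w7.png');cv2.imwrite('pics/w7c.png',cv2.resize(im[80:330,110:450],(800,588)))"
```

```text
t: 14.98
tool_pos: [0.5942, -0.0825, 0.1057]
ee_rot: [-1.13, -2.931, 0.001]
force: [-0.6, -0.2, -1.3]
grip_width: 0.046
finger_force: 30.0
w7 14.9833 [[0.672, 0.716, 0.189, 0.543], [0.741, -0.649, -0.173, -0.035], [-0.001, 0.257, -0.967, 0.254], [0.0, 0.0, 0.0, 1.0]]
t 15.0 tip [ 0.5948 -0.0824] 0.0922 psi 47.8 yawunits -0.03 slide [ 0.02 -0.05  0.57] w 0.0454 f 30.0 [ 0.1 -0.9 -2. ] tilt 0.04 j [-0.26  0.53  0.4   1.87 -0.28  0.79  1.12]
```

View pics/w7c.png

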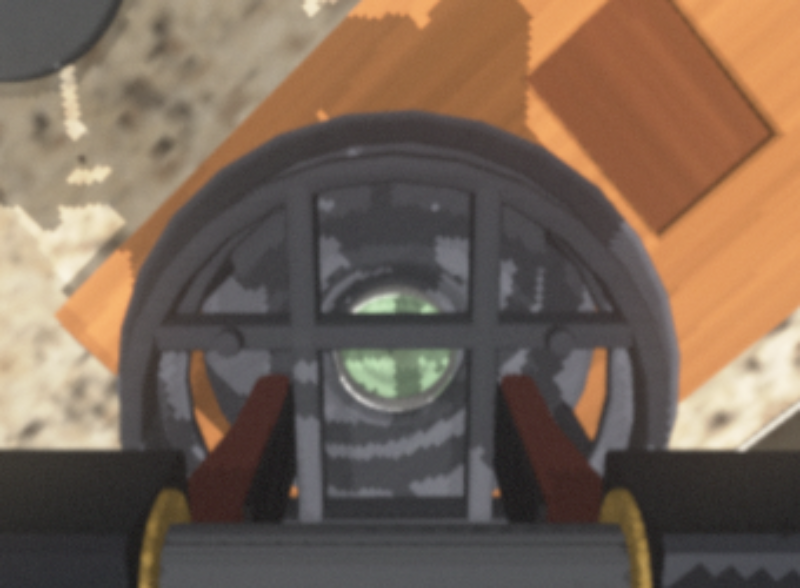

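The grate hangs over the warmer with the tealight at (399,350). The bars' centre is u=393 and the warmer's centre is u=400. I'll check the vertical direction from the edges: rim outer top (395,112), grate top (395,158).

```bash
python3 - <<'E'
from h import *
d=dict(np.load("w7.npz"));s=manip.read_state();M=R.from_rotvec(s["ee_rot"]).as_matrix();t=s["tool_pos"]
f=lambda u,v,z:((pix(d,110+u/2.353,80+v/2.353,z)-t)@M*1000).round(1)
print("rim",f(395,112,.073),"grate",f(395,158,.0945),"grate@.099",f(395,158,.099),"tea",f(399,350,.036))
print("L/R rim",f(120,400,.073),f(680,400,.073),"bars",f(301,400,.0945),f(486,400,.0945))
E
```

```text
rim [71.   0.5 33.2] grate [61.4  0.4 11.7] grate@.099 [61.7  0.4  7.2] tea [-0.5  1.7 70.2]
L/R rim [ -2.2 -72.   33.2] [-2.3 75.5 33.3] bars [  6.4 -21.4  11.7] [ 6.4 21.5 11.7]
```

```bash
python3 -m pendant '{"rotation":[[0,0,0],[0,0,0],[0,0,0],[0,0,0],[0,0,0],[0,0,0]],"slide":[[-0.03,0.06,0],[0,0,0.3],[0,0,0.3],[0,0,0.2],[0,0,0],[0,0,0]],"hand":[1,1,1,1,1,1]}'
python3 -c "
from h import *
go(.5946,-.0817,.070,48)"
```

```text
t: 15.53
tool_pos: [0.5958, -0.081, 0.0851]
ee_rot: [-1.128, -2.931, 0.001]
force: [0.4, -0.2, -2.1]
grip_width: 0.0456
finger_force: 30.0
t 15.5 tip [ 0.5958 -0.081 ] 0.0711 psi 47.9 yawunits -0.02 slide [ 0.02 -0.05  0.04] w 0.0456 f 30.0 [ 0.4 -0.2 -2.1] tilt 0.07 j [-0.25  0.56  0.38  1.88 -0.29  0.76  1.13]
```

```bash
python3 -m pendant '{"rotation":[[0,0,0],[0,0,0],[0,0,0],[0,0,0],[0,0,0],[0,0,0]],"slide":[[0,0,0.06],[0,0,0],[0,0,0],[0,0,0],[0,0,0],[0,0,0]],"hand":[1,1,0.3,0.3,0.3,0.3]}'
python3 -m pendant '{"rotation":[[0,0,0],[0,0,0],[0,0,0],[0,0,0],[0,0,0],[0,0,0],[0,0,0],[0,0,0],[0,0,0]],"slide":[[0,0,-0.3],[0,0,-0.6],[0,0,-1],[0,0,-1],[0,0,-1],[0,0,-1],[0,0,-1],[0,0,0],[0,0,0]],"hand":[0.3,0.3,0.3,0.3,0.3,0,0,0,0]}'
python3 snap.py w8
python3 - <<'E'
from fitg import *
d=dict(np.load("w8.npz"));P=cloud(d,d["T"])
k=near(P,(.596,-.084),.03,.055,.085);print("bars z",np.median(P[k][:,2]),k.sum())
k=near(P,(.596,-.084),.08,.05,.085);k&=np.hypot(P[...,0]-.596,P[...,1]-.084*-1*-1)>0
for a in range(0,360,45):
    c=(.596+.061*np.cos(np.radians(a)),-.084+.061*np.sin(np.radians(a)));q=near(P,c,.005,.05,.09);print(a,q.sum(),np.median(P[q][:,2]).round(4) if q.any() else 0,end="; ")
im,X,Y=rectify(d,(.596,-.084),.072,.085,.001)
cv2.imwrite("pics/g2.png",cv2.resize(im[...,::-1],None,fx=3,fy=3))
go(.375,.296,.2,48)
E
```

```text
t: 16.03
tool_pos: [0.5964, -0.081, 0.0844]
ee_rot: [1.128, 2.931, 0.0]
force: [-0.1, -0.9, 0.0]
grip_width: 0.0614
finger_force: 0.0
t: 16.78
tool_pos: [0.5971, -0.0812, 0.2337]
ee_rot: [1.128, 2.929, 0.003]
force: [-0.8, 0.4, 0.1]
grip_width: 0.0848
finger_force: 0.0
w8 16.7833 [[0.671, 0.716, 0.194, 0.545], [0.742, -0.648, -0.172, -0.034], [0.002, 0.259, -0.966, 0.381], [0.0, 0.0, 0.0, 1.0]]
bars z 0.07658049554246357 1060
0 95 0.0749; 45 85 0.075; 90 70 0.0763; 135 77 0.0763; 180 79 0.076; 225 56 0.0757; 270 46 0.0763; 315 76 0.0757; t 16.8 tip [ 0.5962 -0.081 ] 0.2182 psi 47.9 yawunits -0.02 slide [16.66  5.28  0.72] w 0.0867 f 0.0 [-0.6  0.1  0.2] tilt 0.06 j [-0.32  0.38  0.46  1.77 -0.19  1.03  1.05]
```

View pics/g2.png

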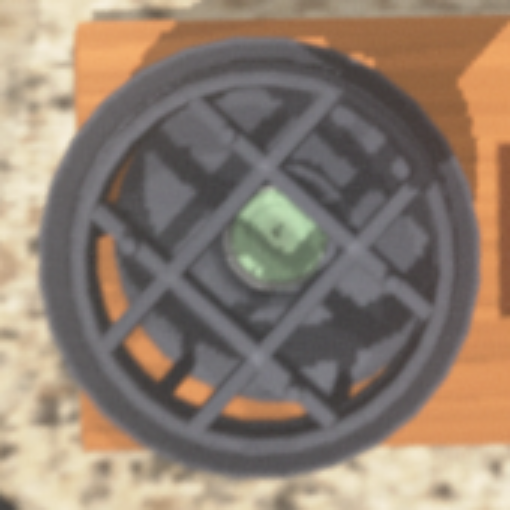

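The grate sits level inside the rim: ring heights are 75–76 mm all round, and the bar crossings centre at about (264,263). Next, the ramekin from the w1 snapshot.

```bash
python3 - <<'E'
from h import *
d=dict(np.load("w1.npz"));P=cloud(d,d["T"])
k=near(P,(.376,.297),.06,.03,.044);p=clean(P[k][:,:2]);print("ram",len(p),circ(p),rect(p),cv2.minEnclosingCircle(p.astype(np.float32)),np.median(P[k][:,2]))
hsv=cv2.cvtColor(d["color"],cv2.COLOR_RGB2HSV)
k=near(P,(.523,.365),.06,.008,.026)&(hsv[...,1]>140)&((hsv[...,0]<8)|(hsv[...,0]>170));print("match",k.sum(),rect(clean(P[k][:,:2])) if k.any() else 0)
go(.4,.27,.2,0)
im=d["color"][...,::-1].copy();cv2.imwrite("pics/w1s.png",im)
E
```

```text
ram 761 [0.37845326 0.2978821  0.03132433] (array([378.1, 297.2]), array([66.8, 66.4]), 71.9) ((0.37812381982803345, 0.2967529296875), 0.03413750231266022) 0.037047957301998724
match 972 (array([527.6, 366.6]), array([35. , 52.3]), 32.0)
t 16.8 tip [ 0.5962 -0.081 ] 0.2182 psi 47.9 yawunits 9.58 slide [14.04 -7.85  0.72] w 0.0867 f 0.0 [-0.6  0.1  0.2] tilt 0.06 j [-0.32  0.38  0.46  1.77 -0.19  1.03  1.05]
```

View pics/w1s.png

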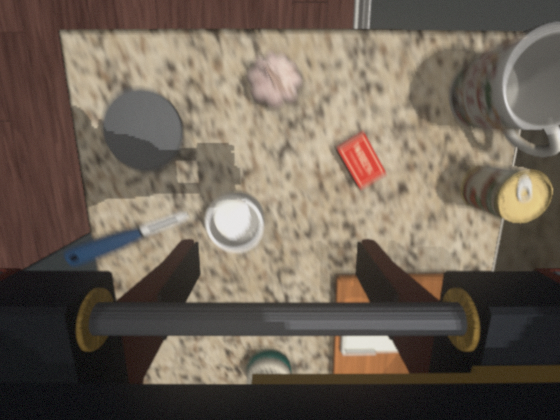

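The ramekin is at (234,223) px, about (0.377,0.297). The matchbox is at (361,160) px, about (0.5265,0.3665).

```bash
python3 -m pendant '{"rotation":[[0,0,0],[0,0,0],[0,0,0],[0,0,0],[0,0,0],[0,0,0],[0,0,0],[0,0,0],[0,0,0],[0,0,0],[0,0,0],[0,0,0]],"slide":[[1,0.32,0],[1,0.32,0],[1,0.32,0],[1,0.32,0],[1,0.32,0],[1,0.32,0],[1,0.32,0],[1,0.32,0],[1,0.32,0],[1,0.32,0],[1,0.32,0],[1,0.32,0]],"hand":[0,0,0,0,0,0,0,0,0,0,0,0]}'
python3 -m pendant '{"rotation":[[0,0,0],[0,0,0],[0,0,0],[0,0,0],[0,0,0],[0,0,0],[0,0,0],[0,0,0],[0,0,0],[0,0,0],[0,0,0]],"slide":[[1,0.32,0],[1,0.32,0],[1,0.32,0],[1,0.32,0],[0.6,0.2,0],[0,0,1],[0,0,1],[0,0,1],[0,0,1],[0,0,0],[0,0,0]],"hand":[0,0,0,0,0,0,0,0,0,0,0]}'
python3 -c "
from h import *
go(.377,.297,.012,48)"; python3 snap.py w9
python3 - <<'E'
from h import *
d=dict(np.load("w9.npz"));P=cloud(d,d["T"])
k=near(P,(.376,.297),.06,.03,.044);p=clean(P[k][:,:2]);print("ram",len(p),circ(p),circ(p,.0315),cv2.minEnclosingCircle(p.astype(np.float32)))
E
```

```text
t: 17.83
tool_pos: [0.4363, 0.1919, 0.2305]
ee_rot: [-1.128, -2.931, 0.003]
force: [0.2, -0.3, 0.9]
grip_width: 0.088
finger_force: 0.0
t: 18.75
tool_pos: [0.3764, 0.2947, 0.1303]
ee_rot: [-1.128, -2.93, 0.007]
force: [0.5, -0.7, 1.1]
grip_width: 0.0876
finger_force: 0.0
t 18.8 tip [0.3764 0.2947] 0.1163 psi 47.9 yawunits -0.02 slide [0.04 0.1  4.17] w 0.0876 f 0.0 [ 0.5 -0.7  1.1] tilt 0.27 j [-0.97  0.3   0.21  2.12 -0.09  0.73  0.13]
w9 18.75 [[0.671, 0.717, 0.187, 0.325], [0.741, -0.647, -0.176, 0.343], [-0.005, 0.257, -0.966, 0.278], [0.0, 0.0, 0.0, 1.0]]
ram 1543 [0.37772986 0.297721   0.03120793] [0.37770959 0.2977352 ] ((0.3784708082675934, 0.2971598207950592), 0.033972371369600296)
```

```bash
python3 -m pendant '{"rotation":[[0,0,0],[0,0,0],[0,0,0],[0,0,0],[0,0,0],[0,0,0],[0,0,0],[0,0,0],[0,0,0],[0,0,0],[0,0,0],[0,0,0]],"slide":[[0.04,0.1,0.6],[0,0,1],[0,0,1],[0,0,1],[0,0,0.5],[0,0,0.1],[0,0,0],[0,0,0],[0,0,0],[0,0,0],[0,0,0],[0,0,0]],"hand":[0,0,0,0,0,0,0,0,1,1,1,1]}' 25
python3 -c "
from h import *
go(.3775,.2975,.012,48)"
```

```text
t: 19.8
tool_pos: [0.3787, 0.2987, 0.0273]
ee_rot: [1.129, 2.932, 0.001]
force: [-1.5, -0.7, 7.2]
grip_width: 0.0662
finger_force: 25.1
t 19.8 tip [0.3787 0.2987] 0.0133 psi 47.9 yawunits -0.02 slide [ 0.   -0.07  0.05] w 0.0662 f 25.1 [-1.5 -0.7  7.2] tilt 0.05 j [-0.92  0.49  0.15  2.17 -0.16  0.49  0.19]
```

```bash
python3 -m pendant '{"rotation":[[0,0,0],[0,0,0],[0,0,0],[0,0,0],[0,0,0],[0,0,0],[0,0,0],[0,0,0],[0,0,0],[0,0,0],[0,0,0],[0,0,0]],"slide":[[0,0,-0.5],[0,0,-1],[0,0,-1],[0,0,-1],[0,0,-1],[0,0,-1],[-0.6,-0.2,0],[-1,-0.32,0],[-1,-0.32,0],[-1,-0.32,0],[-1,-0.32,0],[-1,-0.32,0]],"hand":[1,1,1,1,1,1,1,1,1,1,1,1]}'
python3 -m pendant '{"rotation":[[0,0,0],[0,0,0],[0,0,0],[0,0,0],[0,0,0],[0,0,0],[0,0,0],[0,0,0],[0,0,0],[0,0,0],[0,0,0]],"slide":[[-1,-0.32,0],[-1,-0.32,0],[-1,-0.32,0],[-1,-0.32,0],[-1,-0.32,0],[-1,-0.32,0],[-1,-0.32,0],[-1,-0.32,0],[-0.8,-0.28,0],[-0.5,-0.16,0],[0,0,0]],"hand":[1,1,1,1,1,1,1,1,1,1,1]}'
python3 -m pendant '{"rotation":[[0,0,0],[0,0,0],[0,0,0]],"slide":[[0,0,0],[0,0,0],[0,0,0]],"hand":[1,1,1]}'
python3 -c "
from h import *
go(.597,-.082,.0923,48)"; python3 snap.py w10; cp pics/w10.png pics/w10v.png
```

```text
t: 20.8
tool_pos: [0.4523, 0.17, 0.1642]
ee_rot: [-1.128, -2.932, -0.0]
force: [0.4, -0.2, -1.7]
grip_width: 0.0665
finger_force: 25.0
t: 21.72
tool_pos: [0.575, -0.0434, 0.1642]
ee_rot: [1.134, 2.928, -0.002]
force: [0.1, -0.8, -1.2]
grip_width: 0.0665
finger_force: 25.0
t: 21.97
tool_pos: [0.5737, -0.0384, 0.164]
ee_rot: [-1.125, -2.932, -0.001]
force: [0.1, -0.5, -1.6]
grip_width: 0.0665
finger_force: 25.0
t 22.0 tip [ 0.5737 -0.0384] 0.15 psi 48.0 yawunits 0.01 slide [-1.86 -0.67  2.3 ] w 0.0665 f 25.0 [ 0.1 -0.5 -1.6] tilt 0.07 j [-0.33  0.41  0.37  1.89 -0.19  0.88  0.97]
w10 21.9667 [[0.669, 0.719, 0.19, 0.522], [0.743, -0.647, -0.171, 0.009], [-0.0, 0.256, -0.967, 0.312], [0.0, 0.0, 0.0, 1.0]]
```

View pics/w10v.png

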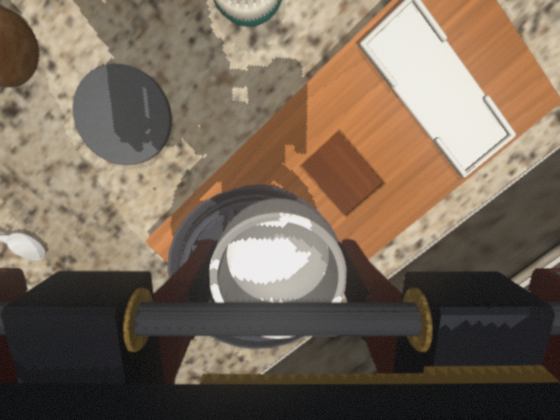

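The ramekin is held level, rim centre near (277,262) px. That was my last allowed picture, so everything from here is checked numerically.

```bash
python3 - <<'E'
from h import *
d=dict(np.load("w10.npz"));P=cloud(d,d["T"]);s=manip.read_state();M=R.from_rotvec(s["ee_rot"]).as_matrix();L=(P-s["tool_pos"])@M
k=np.isfinite(L[...,0])&(np.hypot(L[...,0],L[...,1])<.045)&(abs(L[...,2]+.0105)<.006)&(L[...,0]>-.005)&(d["color"].min(2)>110);print(k.sum(),circ(clean(L[k][:,:2])),circ(clean(L[k][:,:2]),.0315),np.median(L[k][:,2]))
E
python3 -m pendant '{"rotation":[[0,0,0],[0,0,0],[0,0,0],[0,0,0],[0,0,0],[0,0,0]],"slide":[[-0.9,-0.33,0],[-0.93,-0.34,0],[0,0,0],[0,0,0.8],[0,0,0.7],[0,0,0]],"hand":[1,1,1,1,1,1]}'
python3 -m pendant '{"rotation":[[0,0,0],[0,0,0]],"slide":[[0,0,0],[0,0,0]],"hand":[1,1]}'
python3 -c "
from h import *
go(.597,-.082,.0923,48)"
```

```text
2084 [0.00054678 0.00070275 0.03108803] [3.96661468e-05 7.02361066e-04] -0.009656421620491884
t: 22.52
tool_pos: [0.5946, -0.0818, 0.1236]
ee_rot: [-1.125, -2.927, 0.002]
force: [-1.2, -0.2, -1.2]
grip_width: 0.0664
finger_force: 25.0
t: 22.68
tool_pos: [0.5973, -0.0828, 0.1274]
ee_rot: [1.127, 2.932, 0.001]
force: [0.1, -0.4, -1.6]
grip_width: 0.0661
finger_force: 25.0
t 22.7 tip [ 0.5973 -0.0828] 0.1134 psi 47.9 yawunits -0.01 slide [0.03 0.01 0.85] w 0.0661 f 25.0 [ 0.1 -0.4 -1.6] tilt 0.04 j [-0.24  0.5   0.36  1.85 -0.23  0.83  1.08]
```

```bash
python3 -m pendant '{"rotation":[[0,0,0],[0,0,0],[0,0,0],[0,0,0],[0,0,0]],"slide":[[0.03,0.01,0.4],[0,0,0.35],[0,0,0.1],[0,0,0],[0,0,0]],"hand":[1,1,1,1,1]}'
python3 -m pendant '{"rotation":[[0,0,0],[0,0,0]],"slide":[[0,0,0.06],[0,0,0]],"hand":[1,1]}'
python3 -c "
from h import *
go(.597,-.082,.0903,48)"
```

```text
t: 23.1
tool_pos: [0.5965, -0.0828, 0.1052]
ee_rot: [-1.129, -2.932, 0.0]
force: [0.5, -0.0, -0.8]
grip_width: 0.0664
finger_force: 25.0
t: 23.27
tool_pos: [0.5969, -0.0829, 0.1044]
ee_rot: [1.129, 2.931, 0.001]
force: [-1.8, 1.1, 3.8]
grip_width: 0.0665
finger_force: 25.0
t 23.3 tip [ 0.5969 -0.0829] 0.0904 psi 47.9 yawunits -0.02 slide [0.02 0.03 0.01] w 0.0665 f 25.0 [-1.8  1.1  3.8] tilt 0.03 j [-0.23  0.53  0.35  1.86 -0.25  0.79  1.09]
```

Contact came at the expected height, base at 77 mm. Release, retreat upward, and yaw toward the spoon grasp (ψ≈-68).

```bash
python3 -m pendant '{"rotation":[[0,0,0],[0,0,0],[0,0,0],[0,0,0],[0,0,0],[0,0,0],[0,0,0],[0,0,0],[0,0,0],[0,0,0],[0,0,0],[0,0,0]],"slide":[[0,0,0],[0,0,0],[0,0,0],[0,0,0],[0,0,-0.3],[0,0,-0.7],[0,0,-1],[0,0,-1],[0,0,-1],[0,0,-1],[0,0,0],[0,0,0]],"hand":[0,0,0,0,0,0,0,0,0,0,0,0]}'
python3 snap.py w11
python3 -m pendant '{"rotation":[[0,0,1],[0,0,1],[0,0,1],[0,0,1],[0,0,1],[0,0,1],[0,0,1],[0,0,1],[0,0,1],[0,0,1],[0,0,1],[0,0,1]],"slide":[[0,0,0],[0,0,0],[0,0,0],[0,0,0],[0,0,0],[0,0,0],[0,0,0],[0,0,0],[0,0,0],[0,0,0],[0,0,0],[0,0,0]],"hand":[0,0,0,0,0,0,0,0,0,0,0,0]}'
python3 -m pendant '{"rotation":[[0,0,1],[0,0,1],[0,0,1],[0,0,1],[0,0,1],[0,0,1],[0,0,1],[0,0,1],[0,0,1],[0,0,1],[0,0,1],[0,0,0.2]],"slide":[[0,0,0],[0,0,0],[0,0,0],[0,0,0],[0,0,0],[0,0,0],[0,0,0],[0,0,0],[0,0,0],[0,0,0],[0,0,0],[0,0,0]],"hand":[0,0,0,0,0,0,0,0,0,0,0,0]}'
python3 - <<'E'
from fitg import *
d=dict(np.load("w11.npz"));P=cloud(d,d["T"]);w=d["color"].min(2)>120
k=near(P,(.597,-.082),.05,.1,.125)&w;p=clean(P[k][:,:2]);print("ram",len(p),circ(p),np.median(P[k][:,2]))
q=P[k];A=np.c_[q[:,:2]-q[:,:2].mean(0),np.ones(len(q))];print("tilt deg",np.degrees(np.linalg.lstsq(A,q[:,2],rcond=None)[0][:2]))
k=near(P,(.597,-.082),.09,.066,.09);k&=np.hypot(P[...,0]-.597,P[...,1]+.082)>.055;print("rim/grate",P[k][:,2].mean(), circ(P[k&(P[...,2]<.073)][:,:2]))
go(.3934,-.2832,.16,-68)
E
```

```text
t: 24.27
tool_pos: [0.5976, -0.0829, 0.2308]
ee_rot: [1.127, 2.929, 0.002]
force: [-0.3, 0.1, -0.7]
grip_width: 0.0878
finger_force: 0.0
w11 24.2667 [[0.671, 0.716, 0.194, 0.545], [0.742, -0.648, -0.173, -0.035], [0.002, 0.259, -0.966, 0.379], [0.0, 0.0, 0.0, 1.0]]
t: 25.32
tool_pos: [0.5957, -0.0826, 0.2274]
ee_rot: [-2.446, -1.968, 0.004]
force: [0.6, -0.2, 0.5]
grip_width: 0.0879
finger_force: 0.0
t: 26.32
tool_pos: [0.5958, -0.0825, 0.2275]
ee_rot: [3.085, 0.591, -0.004]
force: [-0.1, -0.5, 1.0]
grip_width: 0.0878
finger_force: 0.0
ram 1497 [ 0.5970348  -0.08221459  0.0311494 ] 0.11384540283018457
tilt deg [-1.3478599   1.05902134]
rim/grate 0.07276089665249286 [ 0.59705172 -0.08287682  0.06942179]
t 26.3 tip [ 0.5958 -0.0825] 0.2135 psi -68.3 yawunits -0.06 slide [-10.51   4.41   2.16] w 0.0878 f 0.0 [-0.1 -0.5  1. ] tilt 0.16 j [-0.61  0.49  0.88  1.79 -0.43  1.07 -0.76]
```

```bash
python3 -m pendant '{"rotation":[[0,0,0],[0,0,0],[0,0,0],[0,0,0],[0,0,0],[0,0,0],[0,0,0],[0,0,0],[0,0,0],[0,0,0],[0,0,0],[0,0,0]],"slide":[[-0.5,0.2,0],[-1,0.42,0],[-1,0.42,0],[-1,0.42,0],[-1,0.42,0],[-1,0.42,0],[-1,0.42,0],[-1,0.42,0],[-1,0.42,0],[-1,0.42,0],[-0.8,0.4,0],[-0.2,0,0]],"hand":[0,0,0,0,0,0,0,0,0,0,0,0]}'
python3 -m pendant '{"rotation":[[0,0,0],[0,0,0],[0,0,0],[0,0,0],[0,0,0]],"slide":[[0,0,1],[0,0,0.5],[0,0,0],[0,0,0],[0,0,0]],"hand":[0.3,0.3,0.3,0.3,0.3]}'
python3 snap.py w12
python3 - <<'E'
from fitg import *
d=dict(np.load("w12.npz"))
im,X,Y=rectify(d,(.395,-.283),.005,.09,.001);hsv=cv2.cvtColor(im,cv2.COLOR_RGB2HSV)
# spoon: unsaturated, smooth, light grey
for lo,sat in((140,25),(110,25),(140,40)):
    m=((hsv[...,1]<sat)&(hsv[...,2]>lo)).astype(np.uint8);m=cv2.morphologyEx(m,cv2.MORPH_OPEN,np.ones((3,3)))
    n,lab,st,ce=cv2.connectedComponentsWithStats(m);i=1+np.argmax(st[1:,4]);q=np.c_[X[lab==i],Y[lab==i]]
    print(st[i],rect(q),q.mean(0))
P=cloud(d,d["T"]);k=near(P,(.395,-.283),.08,.003,.02)
print(k.sum(),rect(clean(P[k][:,:2],8)))
go(.3934,-.2832,.003,-68)
E
```

```text
t: 27.32
tool_pos: [0.3897, -0.2853, 0.2287]
ee_rot: [-3.085, -0.591, 0.001]
force: [-0.7, -0.5, 0.6]
grip_width: 0.0878
finger_force: 0.0
t: 27.73
tool_pos: [0.394, -0.2823, 0.1919]
ee_rot: [3.084, 0.598, 0.0]
force: [-0.3, 0.1, -1.2]
grip_width: 0.0619
finger_force: 0.0
w12 27.7333 [[0.373, -0.896, -0.24, 0.46], [-0.928, -0.361, -0.096, -0.255], [-0.0, 0.258, -0.966, 0.34], [0.0, 0.0, 0.0, 1.0]]
[  62   29   57  120 1606] (array([ 392. , -281.5]), array([127.4,  25.6]), 18.4) [ 0.40247945 -0.28004545]
[  62   29   57  120 1606] (array([ 392. , -281.5]), array([127.4,  25.6]), 18.4) [ 0.40247945 -0.28004545]
[  61   28   59  122 1808] (array([ 392.7, -283.7]), array([129.6,  27.1]), 21.8) [ 0.40146737 -0.28052876]
1142 (array([ 392.7, -284.2]), array([129.1,  25.5]), 22.1)
t 27.8 tip [ 0.3943 -0.2824] 0.1781 psi -68.1 yawunits -0.01 slide [-0.05  0.01  7.  ] w 0.0614 f 0.0 [0.2 0.2 0.6] tilt 0.06 j [-0.3   0.32  0.97  2.09 -0.34  0.89 -0.33]
```

```bash
python3 -m pendant '{"rotation":[[0,0,0.02],[0,0,0],[0,0,0],[0,0,0],[0,0,0],[0,0,0],[0,0,0],[0,0,0],[0,0,0],[0,0,0]],"slide":[[-0.06,0.05,1],[0,0,1],[0,0,1],[0,0,1],[0,0,1],[0,0,1],[0,0,0.6],[0,0,0.2],[0,0,0],[0,0,0]],"hand":[0.4,0.4,0.4,0.4,0.4,0.4,0.4,0.4,0.4,0.4]}' 12
python3 -c "
from h import *
go(.393,-.2838,.0028,-68)"
```

```text
t: 28.62
tool_pos: [0.3937, -0.2844, 0.0223]
ee_rot: [3.084, 0.594, 0.002]
force: [0.4, 0.3, 1.4]
grip_width: 0.053
finger_force: 0.0
t 28.6 tip [ 0.3937 -0.2844] 0.0083 psi -68.2 yawunits -0.04 slide [-0.02 -0.03  0.22] w 0.0530 f 0.0 [0.4 0.3 1.4] tilt 0.08 j [-0.    0.6   0.64  2.19 -0.69  0.56 -0.04]
```

```bash
python3 -m pendant '{"rotation":[[0,0,0],[0,0,0],[0,0,0],[0,0,0]],"slide":[[-0.02,0,0.15],[0,0,0.06],[0,0,0],[0,0,0]],"hand":[0.4,0.4,0.4,0.4]}' 12
python3 -m pendant '{"rotation":[[0,0,0],[0,0,0],[0,0,0],[0,0,0],[0,0,0],[0,0,0]],"slide":[[0,0,0],[0,0,0],[0,0,0],[0,0,0],[0,0,0],[0,0,0]],"hand":[1,1,1,1,1,1]}' 12
python3 -c "
from h import *
go(.393,-.2838,.0028,-68)"
```

```text
t: 28.95
tool_pos: [0.3928, -0.2841, 0.0165]
ee_rot: [3.085, 0.594, 0.001]
force: [0.6, 0.3, 0.8]
grip_width: 0.0528
finger_force: 0.0
t: 29.45
tool_pos: [0.3926, -0.2842, 0.0162]
ee_rot: [-3.085, -0.594, -0.0]
force: [-0.1, 0.1, 0.9]
grip_width: 0.0212
finger_force: 12.0
t 29.4 tip [ 0.3926 -0.2842] 0.0022 psi -68.2 yawunits -0.04 slide [ 0.02 -0.01 -0.03] w 0.0212 f 12.0 [-0.1  0.1  0.9] tilt 0.0 j [ 0.01  0.61  0.62  2.19 -0.7   0.55 -0.03]
```

```bash
python3 -m pendant '{"rotation":[[0,0,0],[0,0,0],[0,0,0],[0,0,0],[0,0,0],[0,0,0],[0,0,0],[0,0,1],[0,0,1],[0,0,1],[0,0,1],[0,0,0.16]],"slide":[[0,0,-0.4],[0,0,-0.8],[0,0,-1],[0,0,-1],[0,0,-1],[0,0,-1],[0,0,-0.8],[0,0,0],[0,0,0],[0,0,0],[0,0,0],[0,0,0]],"hand":[1,1,1,1,1,1,1,1,1,1,1,1]}'
python3 -m pendant '{"rotation":[[0,0,0],[0,0,0],[0,0,0],[0,0,0],[0,0,0],[0,0,0],[0,0,0],[0,0,0],[0,0,0],[0,0,0],[0,0,0],[0,0,0]],"slide":[[0.4,-0.6,0],[0.5,-1,0],[0.5,-1,0],[0.5,-1,0],[0.5,-1,0],[0.5,-1,0],[0.5,-1,0],[0.5,-1,0],[0.5,-1,0],[0.5,-1,0],[0.5,-1,0],[0.5,-1,0]],"hand":[1,1,1,1,1,1,1,1,1,1,1,1]}'
python3 -m pendant '{"rotation":[[0,0,0],[0,0,0],[0,0,0],[0,0,0],[0,0,0],[0,0,0],[0,0,0],[0,0,0]],"slide":[[0.5,-1,0],[0.5,-1,0],[0.5,-1,0],[0.5,-1,0],[0.3,-0.6,0],[0,-0.3,0],[0,0,0],[0,0,0]],"hand":[1,1,1,1,1,1,1,1]}'
python3 snap.py w13
python3 - <<'E'
from fitg import *
go(.591,.135,.0225,-89)
d=dict(np.load("w13.npz"));P=cloud(d,d["T"]);hsv=cv2.cvtColor(d["color"],cv2.COLOR_RGB2HSV)
k=near(P,(.591,.135),.1,.01,.035)&(hsv[...,1]<40)&(hsv[...,2]>120);p=clean(P[k][:,:2],8);print("dish",rect(p))
k=near(P,(.591,.025),.21,.009,.021)&(hsv[...,1]>120)&(hsv[...,0]<18);p=clean(P[k][:,:2],8);print("board",rect(p))
s=manip.read_state();M=R.from_rotvec(s["ee_rot"]).as_matrix();L=(P-s["tool_pos"])@M
k=np.isfinite(L[...,0])&(abs(L[...,0])<.09)&(abs(L[...,1])<.03)&(L[...,2]<.025)&(L[...,2]>0)&(hsv[...,1]<50);p=clean(L[k][:,:2],8);print("spoon in tool",rect(p),p.min(0),p.max(0))
E
```

```text
t: 30.45
tool_pos: [0.3923, -0.284, 0.1666]
ee_rot: [-3.141, -0.021, 0.0]
force: [0.6, 0.7, -0.1]
grip_width: 0.0212
finger_force: 12.0
t: 31.45
tool_pos: [0.5352, 0.0097, 0.1665]
ee_rot: [-3.141, -0.031, 0.0]
force: [0.8, -0.8, 0.5]
grip_width: 0.021
finger_force: 12.0
t: 32.12
tool_pos: [0.5896, 0.1304, 0.1662]
ee_rot: [3.141, 0.026, -0.001]
force: [0.7, -0.2, -0.5]
grip_width: 0.0207
finger_force: 12.0
w13 32.1167 [[0.016, -0.966, -0.259, 0.66], [-1.0, -0.016, -0.005, 0.132], [0.001, 0.259, -0.966, 0.314], [0.0, 0.0, 0.0, 1.0]]
t 32.2 tip [0.5896 0.1298] 0.1523 psi -89.1 yawunits -0.02 slide [ 0.06 -0.21  5.19] w 0.0207 f 12.0 [0.1 0.2 0.6] tilt 0.04 j [-1.    0.63  0.98  1.84 -0.61  1.01 -1.32]
dish (array([593.3, 136.7]), array([153.8,  56.8]), 0.9)
board (array([594.8,  40.7]), array([169.4, 356.7]), 0.8)
spoon in tool (array([ 0. , -4.5]), array([129.4,  28.9]), 4.3) [-0.06492379 -0.0181051 ] [0.06446635 0.01180057]
```

```bash
python3 -m pendant '{"rotation":[[0,0,0],[0,0,0],[0,0,0],[0,0,0],[0,0,0],[0,0,0],[0,0,0],[0,0,0]],"slide":[[0.1,-0.23,0],[0,0,1],[0,0,1],[0,0,1],[0,0,1],[0,0,0.3],[0,0,0],[0,0,0]],"hand":[1,1,1,1,1,1,1,1]}'
python3 snap.py w14
python3 - <<'E'
from fitg import *
go(.592,.1355,.0225,-89)
d=dict(np.load("w13.npz"));P=cloud(d,d["T"]);hsv=cv2.cvtColor(d["color"],cv2.COLOR_RGB2HSV)
M=R.from_rotvec([3.141,.026,-.001]).as_matrix();L=(P-[.5896,.1300,.1662])@M
for a in range(-70,71,10):
    k=np.isfinite(L[...,0])&(abs(L[...,0]-a/1000)<.003)&(abs(L[...,1])<.025)&(L[...,2]<.022)&(L[...,2]>.0)&(hsv[...,1]<50)
    if k.any(): print(a,k.sum(),(np.percentile(L[k][:,1],[5,50,95])*1000).round(1),(np.median(L[k][:,2])*1000).round(1))
E
```

```text
t: 32.83
tool_pos: [0.5932, 0.1369, 0.0594]
ee_rot: [3.141, 0.025, 0.001]
force: [-0.3, 0.3, 0.2]
grip_width: 0.0208
finger_force: 12.0
w14 32.8333 [[0.016, -0.966, -0.258, 0.664], [-1.0, -0.015, -0.004, 0.139], [0.0, 0.258, -0.966, 0.207], [0.0, 0.0, 0.0, 1.0]]
t 32.9 tip [0.5937 0.1371] 0.0461 psi -89.1 yawunits -0.01 slide [-0.07  0.06  0.94] w 0.0208 f 12.0 [ 0.4 -0.  -0.5] tilt 0.11 j [-0.91  0.76  0.84  1.89 -0.75  0.84 -1.23]
-60 155 [-6.9 -1.4  4.7] 13.2
-50 146 [-6.8 -1.4  4.6] 11.6
-20 143 [-5.2 -1.3  3. ] 7.2
-10 140 [-4.6 -0.8  2.5] 6.2
0 146 [-11.5  -0.8   9.3] 5.5
10 169 [-13.   -1.3   9.8] 5.4
20 170 [-4.4 -0.8  2.3] 7.0
30 491 [-10.2  -0.8   8.1] 11.0
40 579 [-13.1  -1.3  10.6] 13.4
50 551 [-12.4  -1.3   9.9] 12.8
60 399 [-8.8 -1.3  6.7] 10.0
```

```bash
python3 -m pendant '{"rotation":[[0,0,0],[0,0,0],[0,0,0],[0,0,0],[0,0,0]],"slide":[[-0.05,0.05,0.4],[0,0,0.35],[0,0,0.1],[0,0,0],[0,0,0]],"hand":[1,1,1,1,1]}'
python3 -c "
from h import *
go(.592,.1355,.0225,-89)"
```

```text
t: 33.3
tool_pos: [0.5915, 0.1363, 0.0373]
ee_rot: [3.141, 0.027, -0.0]
force: [1.1, -0.4, -0.0]
grip_width: 0.0209
finger_force: 12.0
t 33.3 tip [0.5915 0.1363] 0.0233 psi -89.0 yawunits -0.00 slide [0.02 0.03 0.03] w 0.0209 f 12.0 [ 1.1 -0.4 -0. ] tilt 0.02 j [-0.89  0.78  0.8   1.9  -0.78  0.81 -1.21]
```

```bash
python3 -m pendant '{"rotation":[[0,0,0],[0,0,0],[0,0,0],[0,0,0],[0,0,0],[0,0,0],[0,0,0],[0,0,0],[0,0,0],[0,0,0],[0,0,0],[0,0,0]],"slide":[[0,0,0.03],[0,0,0],[0,0,0],[0,0,0],[0,0,0],[0,0,-0.3],[0,0,-0.7],[0,0,-1],[0,0,-1],[0,0,-1],[0,0,-1],[0,0,-1]],"hand":[1,1,0.6,0.6,0.6,0.6,0.6,0.6,0.6,0.4,0.2,0]}'
python3 -m pendant '{"rotation":[[0,0,-1],[0,0,-1],[0,0,-1],[0,0,-1],[0,0,-1],[0,0,-1],[0,0,-0.2],[0,0,0]],"slide":[[0,0,0],[0,0,0],[0,0,0],[0,0,0],[0,0,0],[0,0,0],[0,0,0],[0,0,0]],"hand":[0,0,0,0,0,0,0,0]}'
python3 snap.py w15
python3 - <<'E'
from h import *
go(.5265,.3665,.1,-58)
d=dict(np.load("w15.npz"));P=cloud(d,d["T"]);hsv=cv2.cvtColor(d["color"],cv2.COLOR_RGB2HSV)
dx,dy=P[...,0]-.592,P[...,1]-.1355
b=np.isfinite(dx)&(abs(dx)<.075)&(abs(dy)<.022)
print("z pct",np.percentile(P[b][:,2],[1,50,90,99]).round(4))
k=b&(P[...,2]>.0235);print(k.sum(),rect(clean(P[k][:,:2],8)))
E
```

```text
t: 34.3
tool_pos: [0.5913, 0.1361, 0.1884]
ee_rot: [-3.141, -0.026, -0.0]
force: [1.0, 0.1, -0.1]
grip_width: 0.0518
finger_force: 0.0
t: 34.97
tool_pos: [0.5916, 0.1362, 0.1872]
ee_rot: [-3.02, -0.863, -0.001]
force: [0.5, 0.8, 0.1]
grip_width: 0.0877
finger_force: 0.0
w15 34.9667 [[0.528, -0.82, -0.219, 0.652], [-0.849, -0.51, -0.135, 0.174], [-0.001, 0.258, -0.966, 0.335], [0.0, 0.0, 0.0, 1.0]]
t 35.0 tip [0.5915 0.1362] 0.173 psi -58.2 yawunits -0.03 slide [ 2.67 -9.19  2.93] w 0.0879 f 0.0 [-0.  -0.8 -1.2] tilt 0.03 j [-0.94  0.55  0.86  1.81 -0.49  1.   -0.9 ]
z pct [0.0189 0.2714 0.2921 0.2939]
22654 (array([586.5, 135.9]), array([ 43.8, 139.1]), 89.4)
```

```bash
python3 -m pendant '{"rotation":[[0,0,0],[0,0,0],[0,0,0],[0,0,0],[0,0,0],[0,0,0],[0,0,0],[0,0,0],[0,0,0],[0,0,0],[0,0,0],[0,0,0]],"slide":[[0.2,-0.5,0],[0.3,-1,0],[0.3,-1,0],[0.3,-1,0],[0.3,-1,0],[0.3,-1,0],[0.3,-1,0],[0.3,-1,0],[0.3,-1,0],[0.07,-0.6,0],[0,-0.1,0],[0,0,0]],"hand":[0,0,0,0,0,0,0,0,0,0,0,0]}'
python3 -m pendant '{"rotation":[[0,0,0],[0,0,0],[0,0,0],[0,0,0]],"slide":[[0,0,1],[0,0,1],[0,0,0],[0,0,0]],"hand":[0,0,0,0]}'
python3 snap.py w16
python3 - <<'E'
from h import *
d=dict(np.load("w16.npz"));P=cloud(d,d["T"]);hsv=cv2.cvtColor(d["color"],cv2.COLOR_RGB2HSV)
k=near(P,(.5265,.3665),.05,.0,.03)&(hsv[...,1]>140)&((hsv[...,0]<8)|(hsv[...,0]>170));p=P[k];print(k.sum(),rect(clean(p[:,:2],8)))
k&=(P[...,2]>.010);p=clean(P[k][:,:2],8);print("top",len(p),rect(p),np.median(P[k][:,2]))
go(.5265,.3665,.005,-58)
E
```

```text
t: 36.02
tool_pos: [0.5254, 0.3676, 0.1863]
ee_rot: [3.019, 0.868, -0.001]
force: [0.5, -0.2, 0.6]
grip_width: 0.0877
finger_force: 0.0
t: 36.35
tool_pos: [0.5264, 0.3644, 0.1363]
ee_rot: [3.02, 0.861, -0.003]
force: [1.0, -0.1, 0.1]
grip_width: 0.088
finger_force: 0.0
w16 36.35 [[0.527, -0.821, -0.221, 0.587], [-0.85, -0.508, -0.138, 0.402], [0.0, 0.261, -0.965, 0.284], [0.0, 0.0, 0.0, 1.0]]
1829 (array([527.2, 369. ]), array([36. , 55.6]), 32.4)
top 1828 (array([527.2, 369. ]), array([36. , 55.6]), 32.4) 0.01696237092657371
t 36.4 tip [0.5272 0.3651] 0.1235 psi -58.2 yawunits -0.03 slide [ 0.   -0.07  4.74] w 0.0877 f 0.0 [ 0.8 -0.6  1. ] tilt 0.05 j [-1.25  0.66  0.8   1.77 -0.57  0.96 -1.23]
```

```bash
python3 -m pendant '{"rotation":[[0,0,-0.12],[0,0,0],[0,0,0],[0,0,0],[0,0,0],[0,0,0],[0,0,0],[0,0,0]],"slide":[[0.07,-0.11,0.6],[0,0,1],[0,0,1],[0,0,1],[0,0,0.6],[0,0,0.3],[0,0,0],[0,0,0]],"hand":[0,0,0,0,0,0,0,0]}' 10
python3 -c "
from h import *
go(.5272,.3685,.008,-57.6)"
```

```text
t: 37.07
tool_pos: [0.5271, 0.3702, 0.0249]
ee_rot: [-3.015, -0.881, -0.002]
force: [-0.1, -0.0, -0.6]
grip_width: 0.088
finger_force: 0.0
t 37.1 tip [0.5271 0.3702] 0.0109 psi -57.4 yawunits 0.04 slide [-0.03  0.06  0.12] w 0.0880 f 0.0 [-0.1 -0.  -0.6] tilt 0.07 j [-1.17  0.8   0.68  1.81 -0.68  0.79 -1.14]
```

```bash
python3 -m pendant '{"rotation":[[0,0,0],[0,0,0],[0,0,0],[0,0,0],[0,0,0],[0,0,0],[0,0,0],[0,0,0],[0,0,0]],"slide":[[-0.03,0.05,0.11],[0,0,0],[0,0,0],[0,0,0],[0,0,0],[0,0,0],[0,0,0],[0,0,0],[0,0,0]],"hand":[0,0,1,1,1,1,1,1,1]}' 10
python3 - <<'E'
from fitg import *
go(.5272,.3685,.008,-57.6)
for n in("w3","w7","w10"):
    d=dict(np.load(n+".npz"));im,X,Y=rectify(d,(.593,.0255),.015,.055,.0005)
    hsv=cv2.cvtColor(im,cv2.COLOR_RGB2HSV);m=((hsv[...,2]<140)&(hsv[...,1]>110)&(hsv[...,0]<18)).astype(np.uint8)
    m=cv2.morphologyEx(m,cv2.MORPH_OPEN,np.ones((9,9)));c,l,st,ce=cv2.connectedComponentsWithStats(m)
    for i in range(1,c):
        if st[i,4]>1500:q=np.c_[X[l==i],Y[l==i]];print(n,st[i,4],rect(q))
E
```

```text
t: 37.82
tool_pos: [0.5264, 0.3687, 0.0215]
ee_rot: [-3.015, -0.881, -0.0]
force: [-0.4, -0.3, 1.1]
grip_width: 0.0564
finger_force: 10.0
t 37.8 tip [0.5264 0.3687] 0.0075 psi -57.4 yawunits 0.04 slide [ 0.02  0.02 -0.02] w 0.0564 f 10.0 [-0.4 -0.3  1.1] tilt 0.01 j [-1.17  0.8   0.67  1.81 -0.69  0.78 -1.14]
w10 3771 (array([566.7, -14.3]), array([57.5, 30.5]), 0.0)
w10 12940 (array([595. ,  26.9]), array([67.6, 48.7]), 0.9)
```

```bash
python3 -m pendant '{"rotation":[[0,0,0],[0,0,0],[0,0,0],[0,0,0],[0,0,0],[0,0,0],[0,0,0],[0,0,-1],[0,0,-1],[0,0,-1],[0,0,-1],[0,0,-1]],"slide":[[0,0,-0.4],[0,0,-0.8],[0,0,-1],[0,0,-1],[0,0,-1],[0,0,-1],[0,0,-0.5],[0,0,0],[0,0,0],[0,0,0],[0,0,0],[0,0,0]],"hand":[1,1,1,1,1,1,1,1,1,1,1,1]}'
python3 -m pendant '{"rotation":[[0,0,-1],[0,0,-1],[0,0,-1],[0,0,-1],[0,0,-1],[0,0,-1],[0,0,-0.68],[0,0,0],[0,0,0],[0,0,0],[0,0,0],[0,0,0]],"slide":[[0,0,0],[0,0,0],[0,0,0],[0,0,0],[0,0,0],[0,0,0],[0,0,0],[-0.7,0.2,0],[-1,0.2,0],[-1,0.2,0],[-1,0.2,0],[-1,0.2,0]],"hand":[1,1,1,1,1,1,1,1,1,1,1,1]}'
python3 -m pendant '{"rotation":[[0,0,0],[0,0,0],[0,0,0],[0,0,0],[0,0,0],[0,0,0],[0,0,0],[0,0,0],[0,0,0],[0,0,0],[0,0,0],[0,0,0]],"slide":[[-1,0.2,0],[-1,0.2,0],[-1,0.2,0],[-1,0.2,0],[-1,0.2,0],[-1,0.2,0],[-1,0.2,0],[-0.8,0.06,0],[-0.5,0,0],[-0.3,0,0],[0,0,0],[0,0,0]],"hand":[1,1,1,1,1,1,1,1,1,1,1,1]}'
python3 snap.py w17
python3 - <<'E'
from h import *
go(.594,.026,.018,1)
d=dict(np.load("w17.npz"));P=cloud(d,d["T"]);hsv=cv2.cvtColor(d["color"],cv2.COLOR_RGB2HSV)
s=manip.read_state();M=R.from_rotvec(s["ee_rot"]).as_matrix();L=(P-s["tool_pos"])@M
k=np.isfinite(L[...,0])&(abs(L[...,0])<.05)&(abs(L[...,1])<.026)&(L[...,2]<.03)&(L[...,2]>-.01)&(hsv[...,1]>140)&((hsv[...,0]<6)|(hsv[...,0]>172));print("box in tool",k.sum(),rect(clean(L[k][:,:2],8)))
E
```

```text
t: 38.82
tool_pos: [0.5261, 0.3684, 0.1638]
ee_rot: [2.75, 1.519, -0.001]
force: [0.9, -0.1, -0.4]
grip_width: 0.0562
finger_force: 10.0
t: 39.82
tool_pos: [0.5532, 0.2502, 0.1638]
ee_rot: [-2.202, -2.241, 0.001]
force: [-0.2, -0.0, -0.6]
grip_width: 0.0563
finger_force: 10.0
t: 40.82
tool_pos: [0.5934, 0.0381, 0.1638]
ee_rot: [-2.201, -2.241, -0.0]
force: [-0.1, 0.2, -0.7]
grip_width: 0.0567
finger_force: 10.0
w17 40.8167 [[1.0, 0.017, 0.003, 0.593], [0.017, -0.966, -0.257, 0.109], [-0.001, 0.257, -0.966, 0.312], [0.0, 0.0, 0.0, 1.0]]
t 40.9 tip [0.5934 0.0389] 0.1497 psi 1.1 yawunits 0.02 slide [-0.52  0.02  5.27] w 0.0560 f 10.0 [-0.   1.2 -0.3] tilt 0.05 j [-0.62  0.48  0.6   1.85 -0.34  0.91  0.16]
box in tool 4605 (array([0.2, 0. ]), array([52. , 36.2]), 90.0)
```

Box is centred in the tool. Lower it into the hollow.

```bash
python3 -m pendant '{"rotation":[[0,0,0],[0,0,0],[0,0,0],[0,0,0],[0,0,0],[0,0,0],[0,0,0],[0,0,0],[0,0,0]],"slide":[[-0.52,0.02,0],[0,0,0.8],[0,0,1],[0,0,1],[0,0,1],[0,0,0.6],[0,0,0.3],[0,0,0],[0,0,0]],"hand":[1,1,1,1,1,1,1,1,1]}'
python3 -c "
from h import *
go(.594,.026,.018,1)"
```

```text
t: 41.62
tool_pos: [0.5946, 0.0242, 0.0467]
ee_rot: [2.202, 2.241, 0.0]
force: [-0.1, 0.5, 0.1]
grip_width: 0.0564
finger_force: 10.0
t 41.6 tip [0.5946 0.0242] 0.0327 psi 1.0 yawunits 0.00 slide [ 0.07 -0.02  0.59] w 0.0564 f 10.0 [-0.1  0.5  0.1] tilt 0.01 j [-0.51  0.64  0.5   1.91 -0.46  0.7   0.28]
```

```bash
python3 -m pendant '{"rotation":[[0,0,0],[0,0,0],[0,0,0],[0,0,0],[0,0,0]],"slide":[[0.07,-0.02,0.3],[0,0,0.2],[0,0,0.08],[0,0,0],[0,0,0]],"hand":[1,1,1,1,1]}'
python3 -c "
from h import *
go(.594,.026,.018,1)"
python3 -m pendant '{"rotation":[[0,0,0],[0,0,0],[0,0,0],[0,0,0],[0,0,0],[0,0,0],[0,0,0],[0,0,0],[0,0,0],[0,0,0],[0,0,0],[0,0,0]],"slide":[[0,0,0],[0,0,0],[0,0,0],[0,0,0],[0,0,-0.3],[0,0,-0.8],[0,0,-1],[0,0,-1],[0,0,-1],[0,0,-1],[0,0,-1],[0,0,-1]],"hand":[0.2,0.2,0.2,0.2,0.2,0.2,0.2,0,0,0,0,0]}'
python3 -m pendant '{"rotation":[[0,0,0],[0,0,0],[0,0,0],[0,0,0]],"slide":[[0,0,-1],[0,0,-1],[0,0,0],[0,0,0]],"hand":[0,0,0,0]}'
python3 snap.py w18
python3 - <<'E'
from h import *
d=dict(np.load("w18.npz"));W=cloud(d,d["T"])
for n in("wrist","scene","side"):
    if n!="wrist": d=manip.snapshot(n);np.savez(n+"9.npz",**d);P=cloud(d)
    else: P=W
    hsv=cv2.cvtColor(d["color"],cv2.COLOR_RGB2HSV);print(n)
    def show(l,k):
        if k.sum()>20:
            p=clean(P[k][:,:2],5)
            if len(p)>10: print(l,len(p),rect(p),"z",np.percentile(P[k][:,2],[5,50,95]).round(4))
    show("match",near(P,(.594,.026),.05,.012,.035)&(hsv[...,1]>140)&((hsv[...,0]<6)|(hsv[...,0]>172)))
    k=near(P,(.597,-.083),.045,.1,.125);show("ram",k);
    show("spoon",near(P,(.592,.1355),.08,.0255,.04)&(hsv[...,1]<60)&(abs(P[...,1]-.1355)<.022))
    show("dishall",near(P,(.592,.1355),.085,.01,.04)&(hsv[...,1]<60))
    show("timer",near(P,(.415,.06),.06,.03,.06))
E
```

```text
t: 42.03
tool_pos: [0.5939, 0.0259, 0.0321]
ee_rot: [2.202, 2.24, 0.0]
force: [-0.4, -0.6, -0.4]
grip_width: 0.0563
finger_force: 10.0
t 42.0 tip [0.5939 0.0259] 0.0181 psi 1.0 yawunits -0.00 slide [0. 0. 0.] w 0.0563 f 10.0 [-0.4 -0.6 -0.4] tilt 0.01 j [-0.5   0.66  0.48  1.92 -0.47  0.67  0.28]
t: 43.03
tool_pos: [0.5935, 0.0258, 0.2112]
ee_rot: [2.203, 2.24, 0.0]
force: [0.7, 0.5, 0.3]
grip_width: 0.0877
finger_force: 0.0
t: 43.37
tool_pos: [0.5945, 0.0258, 0.2612]
ee_rot: [2.201, 2.239, 0.005]
force: [-0.2, 0.6, -0.6]
grip_width: 0.088
finger_force: 0.0
w18 43.3667 [[1.0, 0.016, 0.006, 0.593], [0.017, -0.966, -0.256, 0.097], [0.002, 0.257, -0.967, 0.409], [0.0, 0.0, 0.0, 1.0]]
wrist
match 918 (array([593.8,  26.9]), array([55.8, 35.5]), 0.8) z [0.0254 0.0268 0.0282]
ram 662 (array([597.1, -68.7]), array([39.7, 66.8]), 89.8) z [0.1012 0.113  0.1151]
spoon 664 (array([598.2, 137.4]), array([116.7,  26.3]), 0.5) z [0.0257 0.0279 0.0314]
dishall 6982 (array([591.8, 137. ]), array([157.7,  57.4]), 0.9) z [0.0187 0.0204 0.0278]
timer 2069 (array([419.1,  70.3]), array([54. , 60.1]), 23.0) z [0.0316 0.0489 0.0513]
scene
match 139 (array([593.9,  27.5]), array([49.3, 35.1]), 2.7) z [0.0198 0.0245 0.0289]
ram 185 (array([595.1, -83.3]), array([66. , 67.6]), 74.4) z [0.1014 0.1095 0.1148]
spoon 12 (array([581.9, 136.3]), array([19.4,  5.1]), 11.0) z [0.0256 0.0271 0.032 ]
dishall 764 (array([590.4, 136.7]), array([155.9,  57.4]), 1.3) z [0.0146 0.0192 0.0265]
timer 290 (array([410.6,  71.2]), array([52. , 51.5]), 12.6) z [0.0312 0.0459 0.0514]
side
ram 326 (array([595.6, -85.3]), array([66.7, 67.1]), 57.1) z [0.1012 0.108  0.1133]
spoon 20 (array([590. , 134.5]), array([45.5,  5.4]), 3.7) z [0.0262 0.0275 0.0302]
dishall 574 (array([591.2, 134.1]), array([155.9,  61.4]), 0.4) z [0.0153 0.0185 0.0262]
timer 272 (array([414.2,  61.2]), array([48.1, 52.2]), 44.1) z [0.0309 0.0451 0.0492]
```

```bash
python3 -c "
from workcell import manip
print(manip.sign_off())"
```

```text
the job is handed in; nothing more can be done
None
```

The job is handed in at about 43 s of the 131 s allowed: tealight in the cup, grate level inside the rim, ramekin on the grate, spoon lengthwise in its dish, matchbox flat in the hollow, everything released and the timer not touched. The final ramekin, spoon and matchbox positions were checked from camera depth data rather than by eye, because my 14 pictures were used up.

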